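# Lock the drive stand and sort the tested motors

### The job

The endurance run is over: first lock the drive stand's shaft by pulling up the sprung knob with the black bar, giving it a quarter turn and letting it snap fully home in its deep slot; lift no motor before that. Then clear the bench: put every motor upright, shaft up, into a nest of its own, those with the round green tag in the tray marked with a disc and those with the red bar tag in the tray marked with a bar; one or two of them have fallen over and must be stood up. Leave the other things on the bench where they are, and the shaft locked.

Things in the scene. Friction and masses are not known exactly. Their poses are not given: they have to be found in the camera images.
- lift (a joint): sprung pull knob on the drive test stand, height in m: 0 = parked, its cross pin in the collar's shallow notch (4 mm deep); positive = pulled up (pin clear above 0.004, stop at 0.007); -0.008 = fully home in the deep slot, shaft locked. The spring pulls it down with about 6.5 N at 0, 9 N at the top stop, 3 N when home.
- turn (a joint): the same knob about its upright axis, rad, counter-clockwise from above positive: 0 = parked (bar across the drive shaft); the deep slot is a quarter turn away either way (+1.57 or -1.57, bar along the drive shaft), where the spring snaps it down 8 mm. Turns only while pulled up, stops at +-1.75.
- plunger_bar (a point): middle of the knob's black grip bar: 50 mm long (this point's x), 12 mm wide (y, grip across it), 16 mm tall; 28 mm above the top of the 32 mm square slotted steel collar while parked, 20 mm when home; about 108 mm above the bench while parked. Moves and turns with the knob.
- stand: drive test stand, fixed: base plate 100 mm (x) by 280 mm (y, along the drive shaft), 10 mm thick; origin under its centre. On it from -y to +y: empty motor bracket 82 mm high at y -116 mm, coupling, bearing block in the middle with the collar (top 80 mm) and knob, finned brake 72 mm across, 89 mm high, y 60 to 134 mm.
- pass1_mid (a point): Motor that passed: round green tag (30 mm) on its shaft, round green stickers on its sides. Square motor, body 42 x 42 x 60 mm with a 14 mm shaft out of one end, 0.27 to 0.44 kg, black middle, aluminium ends. Point: middle of the body, 30 mm from either end; its z points out along the shaft (up when the motor stands upright), x and y square to the sides. Starts standing on the bench; absent in some starts.
- pass2_mid (a point): Motor that passed: round green tag (30 mm) on its shaft, round green stickers on its sides. Square motor, body 42 x 42 x 60 mm with a 14 mm shaft out of one end, 0.27 to 0.44 kg, black middle, aluminium ends. Point: middle of the body, 30 mm from either end; its z points out along the shaft (up when the motor stands upright), x and y square to the sides. Starts standing on the bench; absent in some starts.
- pass3_mid (a point): Motor that passed: round green tag (30 mm) on its shaft, round green stickers on its sides. Square motor, body 42 x 42 x 60 mm with a 14 mm shaft out of one end, 0.27 to 0.44 kg, black middle, aluminium ends. Point: middle of the body, 30 mm from either end; its z points out along the shaft (up when the motor stands upright), x and y square to the sides. Starts fallen over, lying on a flat side; absent in some starts.
- reject1_mid (a point): Motor that failed: red bar tag (38 x 10 mm) on its shaft, red bar stickers on its sides. Square motor, body 42 x 42 x 60 mm with a 14 mm shaft out of one end, 0.27 to 0.44 kg, black middle, aluminium ends. Point: middle of the body, 30 mm from either end; its z points out along the shaft (up when the motor stands upright), x and y square to the sides. Starts standing on the bench; absent in some starts.
- reject2_mid (a point): Motor that failed: red bar tag (38 x 10 mm) on its shaft, red bar stickers on its sides. Square motor, body 42 x 42 x 60 mm with a 14 mm shaft out of one end, 0.27 to 0.44 kg, black middle, aluminium ends. Point: middle of the body, 30 mm from either end; its z points out along the shaft (up when the motor stands upright), x and y square to the sides. Starts standing on the bench; absent in some starts.
- reject3_mid (a point): Motor that failed: red bar tag (38 x 10 mm) on its shaft, red bar stickers on its sides. Square motor, body 42 x 42 x 60 mm with a 14 mm shaft out of one end, 0.27 to 0.44 kg, black middle, aluminium ends. Point: middle of the body, 30 mm from either end; its z points out along the shaft (up when the motor stands upright), x and y square to the sides. Starts fallen over, lying on a flat side; absent in some starts.
- pass_tray_nest1 (a point): floor middle of nest 1 of the black tray marked with a black disc: the tray for passed motors (round tags). Pocket 58 (x) x 56 mm, floor 6 mm above the bench, walls 10 mm above that, 6 mm thick; three nests in a row along x, 62 mm apart. Fixed; a flat lip beyond nest 1 (61 mm along -x) bears the mark on a white plate. Either tray may be on either side.
- pass_tray_nest2 (a point): floor middle of nest 2 of the black tray marked with a black disc: the tray for passed motors (round tags). Pocket 58 (x) x 56 mm, floor 6 mm above the bench, walls 10 mm above that, 6 mm thick; three nests in a row along x, 62 mm apart.
- pass_tray_nest3 (a point): floor middle of nest 3 of the black tray marked with a black disc: the tray for passed motors (round tags). Pocket 58 (x) x 56 mm, floor 6 mm above the bench, walls 10 mm above that, 6 mm thick; three nests in a row along x, 62 mm apart.
- reject_tray_nest1 (a point): floor middle of nest 1 of the black tray marked with a black bar: the tray for rejected motors (bar tags). Pocket 58 (x) x 56 mm, floor 6 mm above the bench, walls 10 mm above that, 6 mm thick; three nests in a row along x, 62 mm apart. Fixed; a flat lip beyond nest 1 (61 mm along -x) bears the mark on a white plate. Either tray may be on either side.
- reject_tray_nest2 (a point): floor middle of nest 2 of the black tray marked with a black bar: the tray for rejected motors (bar tags). Pocket 58 (x) x 56 mm, floor 6 mm above the bench, walls 10 mm above that, 6 mm thick; three nests in a row along x, 62 mm apart.
- reject_tray_nest3 (a point): floor middle of nest 3 of the black tray marked with a black bar: the tray for rejected motors (bar tags). Pocket 58 (x) x 56 mm, floor 6 mm above the bench, walls 10 mm above that, 6 mm thick; three nests in a row along x, 62 mm apart.
- coupling_hub: small round aluminium coupling hub standing among the motors, 25 mm across, 26 mm high; not part of the job, loose, leave it where it is. Origin under its centre.
- terminal_block: white terminal block among the motors, 50 x 22 x 16 mm; not part of the job, loose, leave it where it is. Origin under its centre.
- screwdriver: screwdriver lying on the bench; not part of the job, loose, leave it where it is. Origin under its middle.
- spanner: steel spanner lying on the bench; not part of the job, loose, leave it where it is. Origin under its centre.

How it is judged:
By the outcome, as a careful person would: the job done as asked, in the order asked, and still so for the second after the job is handed in, with the robot touching nothing.
Of pass3, reject3 only 1 to 2 are there at a start; the rules pass over those that are not, and their reading is None.
Of pass1, pass2, reject1, reject2 only 3 to 4 are there at a start; the rules pass over those that are not, and their reading is None.
At some moment in a run one of pass1, pass2, pass3, reject1, reject2, reject3 may be knocked a few centimetres aside while the robot is not near it.
It also fails if it takes over 210 s, if anything falls off the work surface, if the arm or the gripper's body presses on something with over 40 N, if the wrist force passes 120 N, or if a joint passes its speed limit or range.

### The arm

A 6-joint arm with a two-finger parallel gripper is mounted at the origin on the work surface. World frame = base frame: x ahead of the robot, y to its left, z up, the work surface at z = 0. Lengths are in m, angles in rad, forces in N, time in s.
With the tool pointing down it reaches from about 0.375 to 0.975 m from the base axis. Payload 3.8 kg.
Tool frame: the origin (TCP) lies at the very end of the fingers, on their centre line; the grasp point (between the pads) lies 19 mm behind it; z points along the fingers, y is the direction in which the jaws open and shut (so a half turn about z gives the same grasp; the last joint's range is limited). The gripper opens to 85 mm and grips with 20 to 120 N. Pads are 22 mm wide; open, the fingers measure 114 mm over their backs; the gripper's body (76 mm by 85 mm) begins 54 mm behind the grasp point. The pads swing forward as they close: fully open they stand 13 mm farther back than shut.
Start: joints at [-1.234, 0.264, 1.604, -0, 1.274, -0.037], TCP at [0.246, -0.628, 0.231] pointing down, gripper open.
Joint ranges: [-2.63, 2.63], [-0.94, 2.18], [0.31, 2.57], [-1.31, 4.45], [0, 2.66], [-2.55, 2.55]. Speed limits (rad/s): [2.57, 2.57, 3.14, 3.14, 3.14, 3.14].

### API

Orientations are given as a rotation vector (axis times angle).
In Python, from workcell import read_state, read_camera, camera_info, finish_job gives the robot as it stands. The module is installed in compiled form; this text tells all that it offers.
- The arm moves only by the tool play_rows, never from a script. Its argument "motion" is a list of rows, each a list of 5 numbers: the shift along the tool's x, y, z in units of 1000 mm (1.0 is 1000 mm), then the turn about the tool's z in units of 2 pi rad (1.0 is 2 pi rad), then the finger opening in mm, from 0 to 85.4. A call has 1 to 5 rows; each row shifts and turns the commanded pose from where the row before left it, along the tool's axes as they then stand; what a row does not reach is not made up. A row lasts 1/8 s, in which the tool goes at most 62.5 mm and 10.7 degrees, less where a joint would pass 70% of its speed; a pose out of reach is approached as far as the arm can. A call with a number of a shift or a turn outside -1 to 1 is refused whole. A call with a gripper value outside its range is refused whole. The fingers move at their own pace and stop on an object; "squeeze" is the grip in N (left out, the last holds). Time passes only in rows, so rows that do not move let the fingers close. It gives the time, the measured TCP pose, the force and the opening at its end, in the units of the state.
- read_state(): the state, without advancing time (a new reading comes with each control period).
- read_camera(name): name is "scene" or "side" or "wrist"; returns the picture (420x560x3 uint8, red, green, blue); there is no depth.
- camera_info(name): a dict with "intrinsics" (3x3 intrinsics, pixels), "pose" (4x4, takes a point from camera to world coordinates). Camera axes: x right, y down, z forward; pixel columns grow to the right and rows downward; lengths in m; the calibration is good to about 2 mm. The wrist camera is an equidistant fisheye: a pixel r from the principal point sees the ray r / f radians off the axis. A picture is of the moment at which its call begins: read the wrist's pose just before it. camera_info takes no time and is no camera call; for the wrist camera it gives the pose at the moment of the call.
- finish_job(): hands the job in, once; it reports no verdict.
The state is a dict: "time": time; "q": joint angles; "joint_vel": joint speeds; "joint_torque": joint torques, N m; "tool_pos": TCP position; "tcp_rot": TCP orientation; "wrist_force": force on the tool from outside, world axes, zero at the start; "torque": the same for the moment, N m; "width": opening from 0.0 (shut) to 1.0 (fully open).
Only numpy, scipy, OpenCV 4.12 (cv2) and the standard library are available. Lean on these libraries where they do the work, as an engineer would, in place of code of your own. Each camera call takes 0.05 s, during which the arm holds its last target. There are 200 camera calls.

## Working session

There is one attempt and no reset: what is moved stays moved. The work goes in short steps, Python scripts to look and compute and a tool call to move; the robot and the scene stay as the last step left them, time stands still between calls to the robot, and variables do not carry over. Pictures are saved under pics/ and viewed, about 12 in all and at most 16, crops included, and the job is handed in when it is done.

Besides the shell and the picture viewer there is one more tool, called after ">>>" as name(argument=value, ...), one argument or row to a line, values as JSON. play_rows: Moves the arm, as the interface text tells. Shifts and turns lie within -1 to 1; 1 stands for 1000 mm of shift or 2 pi rad of turn. Its arguments: {"type":"object","properties":{"motion":{"type":"array","items":{"type":"array","items":{"type":"number"}}},"squeeze":{"type":"number"}},"required":["motion"]}

```bash
mkdir -p pics
cat > h.py <<'E'
import numpy as np, cv2
from scipy.spatial.transform import Rotation as R
from workcell import *
def snap(n,f):
    i=camera_info(n); im=read_camera(n); cv2.imwrite('pics/%s.png'%f,im[:,:,::-1]); np.savez('pics/%s.npz'%f,im=im,K=i['intrinsics'],T=i['pose'],fish=(n=='wrist')); return im,i
def ray(d,u,v):
    K=d['K'];T=d['T']; x=(u-K[0,2])/K[0,0]; y=(v-K[1,2])/K[1,1]
    if d['fish']:
        r=np.hypot(x,y); s=np.sin(r)/max(r,1e-9); c=np.array([x*s,y*s,np.cos(r)])
    else: c=np.array([x,y,1.])
    return T[:3,3],T[:3,:3]@c
def onz(d,u,v,z):
    o,r=ray(d,u,v); return o+r*(z-o[2])/r[2]
def proj(d,p):
    K=d['K'];T=d['T']; c=T[:3,:3].T@(np.array(p)-T[:3,3])
    if d['fish']:
        h=np.hypot(c[0],c[1]); th=np.arctan2(h,c[2]); a=c[:2]/max(h,1e-9)*th
    else: a=c[:2]/c[2]
    return a[0]*K[0,0]+K[0,2],a[1]*K[1,1]+K[1,2]
def load(f): return dict(np.load('pics/%s.npz'%f))
E
python3 - <<'E'
from h import *
for n in('scene','side','wrist'):
    im,i=snap(n,n+'0'); print(n,np.round(i['intrinsics'],1).tolist(),np.round(i['pose'],3).tolist())
print(read_state())
E
```

```text
scene [[437.4, 0.0, 281.2], [0.0, 437.4, 203.4], [0.0, 0.0, 1.0]] [[0.446, 0.612, -0.654, 1.225], [0.895, -0.301, 0.329, -0.351], [0.005, -0.732, -0.682, 0.802], [0.0, 0.0, 0.0, 1.0]]
side [[452.4, 0.0, 284.0], [0.0, 452.4, 210.0], [0.0, 0.0, 1.0]] [[0.997, -0.053, 0.058, 0.515], [-0.079, -0.665, 0.743, -0.808], [-0.001, -0.745, -0.667, 0.814], [0.0, 0.0, 0.0, 1.0]]
wrist [[325.2, 0.0, 282.6], [0.0, 325.2, 207.5], [0.0, 0.0, 1.0]] [[0.365, -0.892, -0.266, 0.313], [-0.931, -0.351, -0.103, -0.603], [-0.001, 0.285, -0.959, 0.372], [0.0, 0.0, 0.0, 1.0]]
{'time': 0.15, 'q': array([-1.23391051e+00,  2.64606152e-01,  1.60510378e+00, -5.13027358e-07,
        1.27372041e+00, -3.69041872e-02]), 'joint_vel': array([-0.00113312, -0.00250255, -0.0041676 , -0.00042363,  0.00030688,
        0.00057872]), 'joint_torque': array([-8.50147080e-05, -5.15906882e+01, -3.67959881e+01, -6.36526011e-06,
        8.04715091e-03, -2.40585194e-06]), 'tool_pos': array([ 0.2462723 , -0.62783069,  0.23020701]), 'tcp_rot': array([-3.08509925e+00, -5.83398393e-01,  4.31859275e-04]), 'wrist_force': array([-0.13498241,  0.16035303, -0.64229078]), 'torque': array([0.00117281, 0.00171798, 0.00315172]), 'width': 1.0013509742369628}
```

View pics/scene0.png

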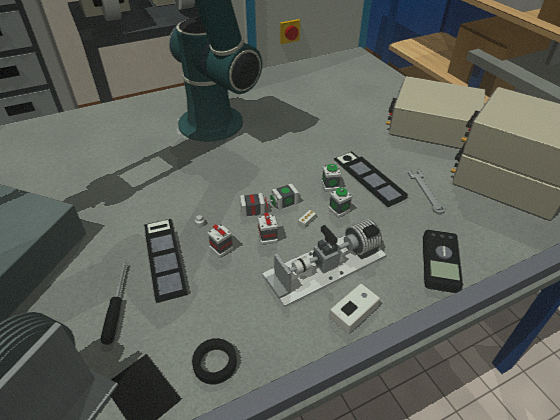

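View pics/side0.png

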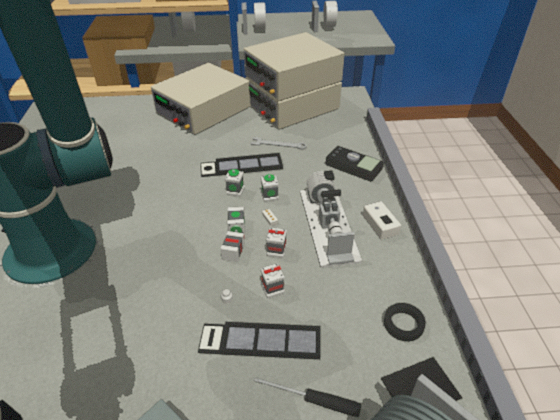

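Scene shows six motors: green standing (331,177), (341,200); green fallen (285,196); red fallen (254,204); red standing (268,228), (220,240). The disc tray is at (370,177), the bar tray at (165,260), and the knob bar near (327,232). The side view agrees.

```bash
cat >> h.py <<'E'
def tri(d1,p1,d2,p2):
    o1,a=ray(d1,*p1);o2,b=ray(d2,*p2);a=a/np.linalg.norm(a);b=b/np.linalg.norm(b)
    s=np.linalg.lstsq(np.c_[a,-b],o2-o1,rcond=None)[0]; p,q=o1+a*s[0],o2+b*s[1]
    return np.round((p+q)/2,3),round(float(np.linalg.norm(p-q)),4)
E
python3 - <<'E'
from h import *
a,b=load('scene0'),load('side0')
for n,p,q in [('knob',(327,232),(329,193)),('g1',(331,168),(234,173)),('g2',(341,191),(270,179)),('r1',(268,216),(276,233)),('r2',(220,229),(272,270)),('gf',(285,188),(236,214)),('rf',(254,197),(233,240))]:
    print(n,tri(a,p,b,q))
for n,im in (('A',a['im'][140:320,130:440]),('B',b['im'][140:370,190:370])):
    pass
A=cv2.resize(a['im'][150:310,140:420],None,fx=2.8,fy=2.8,interpolation=3)[:,:,::-1]
cv2.imwrite('pics/cropA.png',A)
def corners(d,box,name):
    x0,y0,x1,y1=box; g=cv2.cvtColor(d['im'],cv2.COLOR_RGB2GRAY)[y0:y1,x0:x1]
    m=(g<60).astype('uint8'); m=cv2.morphologyEx(m,cv2.MORPH_CLOSE,np.ones((15,15)))
    c=max(cv2.findContours(m,0,2)[0],key=cv2.contourArea)
    r=cv2.boxPoints(cv2.minAreaRect(c))+[x0,y0]
    h=cv2.convexHull(c)
    q=cv2.approxPolyDP(h,8,True)[:,0]+[x0,y0]
    print(name,q.tolist(),[np.round(onz(d,*p,.016)[:2],3).tolist() for p in q])
corners(b,(185,315,330,365),'bartray side')
corners(b,(190,150,290,177),'disctray side')
corners(a,(135,212,195,305),'bar scene')
E
```

```text
knob (array([0.69 , 0.029, 0.112]), 0.0025)
g1 (array([0.456, 0.186, 0.068]), 0.0011)
g2 (array([0.551, 0.156, 0.068]), 0.0075)
r1 (array([ 0.553, -0.05 ,  0.069]), 0.0104)
r2 (array([ 0.538, -0.164,  0.067]), 0.0047)
gf (array([0.459, 0.044, 0.049]), 0.0074)
rf (array([ 0.451, -0.042,  0.044]), 0.0088)
bartray side [[199, 350], [205, 324], [226, 315], [319, 327], [319, 364]] [[0.386, -0.317], [0.394, -0.258], [0.437, -0.239], [0.628, -0.284], [0.617, -0.366]]
disctray side [[289, 167], [202, 176], [236, 150], [279, 150]] [[0.614, 0.27], [0.36, 0.247], [0.458, 0.371], [0.591, 0.361]]
bar scene [[170, 212], [194, 294], [155, 304], [144, 225]] [[0.375, -0.243], [0.645, -0.268], [0.633, -0.35], [0.392, -0.315]]
```

View pics/cropA.png

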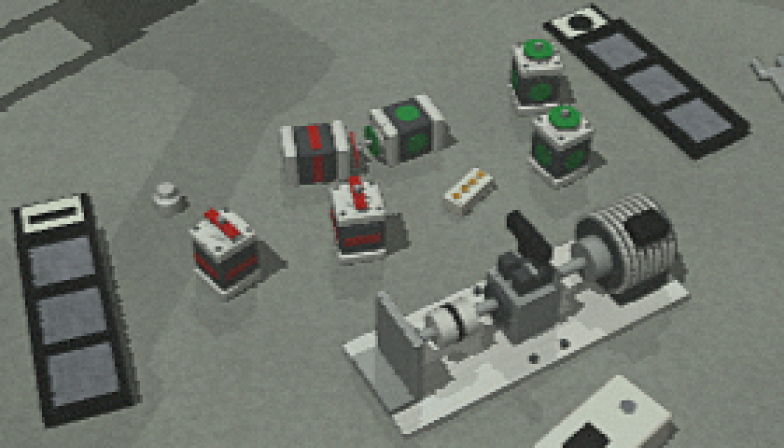

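Crop: both fallen motors lie along about y with shafts facing each other (green tag at crop (370,138), red tag at (355,150)). The knob bar is at crop (527,235).

```bash
cat >> h.py <<'E'
def pose():
    s=read_state(); M=R.from_rotvec(s['tcp_rot']).as_matrix(); return s,s['tool_pos'],np.arctan2(M[1,0],M[0,0])
def go(p,yaw=None,cur=None):
    "tool-frame shift m (x,y at present yaw), turn in rev"
    s,t,y=pose()
    if cur is not None: t,y=np.array(cur[:3]),cur[3]
    if yaw is None: yaw=y
    d=np.array(p)-t; c,n=np.cos(y),np.sin(y)
    dy=(yaw-y+np.pi)%(2*np.pi)-np.pi; 
    alt=dy-np.sign(dy)*np.pi
    print('x %.4f y %.4f z %.4f'%(c*d[0]+n*d[1], n*d[0]-c*d[1], -d[2]),'turn %.4f (alt %.4f)'%(-dy/2/np.pi,-alt/2/np.pi),'yaw now %.1f q1 %.2f q6 %.2f pos %s f %s w %.1f t %.1f'%(np.degrees(y),s['q'][0],s['q'][5],np.round(s['tool_pos'],4),np.round(s['wrist_force'],1),s['width']*85.4,s['time']))
E
python3 - <<'E'
from h import *
a=load('scene0')
P=[onz(a,140+u/2.8,150+v/2.8,.01)[:2] for u,v in ((345,350),(405,432),(690,290))]
print(np.round(P,3)); d=P[2]-P[1]; print('stand y dir deg',np.degrees(np.arctan2(d[1],d[0])),np.linalg.norm(d))
sy=np.degrees(np.arctan2(d[1],d[0]))
go([0.67,0.03,0.30],np.radians(sy-90))
E
```

```text
[[ 0.661 -0.111]
 [ 0.751 -0.103]
 [ 0.732  0.177]]
stand y dir deg 93.94807970847098 0.2803814723979891
x 0.6347 y -0.4577 z -0.0698 turn 0.0485 (alt -0.4515) yaw now 21.4 q1 -1.23 q6 -0.04 pos [ 0.2463 -0.6278  0.2302] f [-0.1  0.2 -0.6] w 85.5 t 0.1
```

>>> play_rows(
  motion=[
    [0, 0, -0.035, 0, 85],
    [0.04, -0.029, -0.035, 0, 85],
    [0.042, -0.0305, 0, 0, 85],
    [0.042, -0.0305, 0, 0, 85],
    [0.042, -0.0305, 0, 0, 85],
  ],
)

```text
time: 0.78
tool_pos: [0.3576, -0.454, 0.3011]
tcp_rot: [-3.087, -0.583, -0.0]
wrist_force: [0.1, 0.2, 0.3]
width: 0.997
```

>>> play_rows(
  motion=[
    [0.042, -0.0305, 0, 0, 85],
    [0.042, -0.0305, 0, 0, 85],
    [0.042, -0.0305, 0, 0, 85],
    [0.042, -0.0305, 0, 0, 85],
    [0.042, -0.0305, 0, 0, 85],
  ],
)

```text
time: 1.4
tool_pos: [0.4973, -0.2353, 0.301]
tcp_rot: [-3.087, -0.584, 0.0]
wrist_force: [0.1, -0.5, -0.2]
width: 0.998
```

>>> play_rows(
  motion=[
    [0.042, -0.0305, 0, 0, 85],
    [0.042, -0.0305, 0, 0, 85],
    [0.042, -0.0305, 0, 0, 85],
    [0.042, -0.0305, 0, 0, 85],
    [0.042, -0.0305, 0, 0, 85],
  ],
)

```text
time: 2.02
tool_pos: [0.6372, -0.0167, 0.3009]
tcp_rot: [3.087, 0.584, -0.001]
wrist_force: [0.3, -0.8, -0.1]
width: 0.996
```

>>> play_rows(
  motion=[
    [0.042, -0.0305, 0, 0, 85],
    [0, 0, 0, 0.024, 85],
    [0, 0, 0, 0.0245, 85],
    [0, 0, 0, 0, 85],
    [0, 0, 0, 0, 85],
  ],
)

```text
time: 2.65
tool_pos: [0.6644, 0.0253, 0.301]
tcp_rot: [-3.14, -0.112, 0.001]
wrist_force: [0.7, -0.0, 0.7]
width: 0.994
```

Run:
```python
from h import *
snap('wrist','w1'); go([0.69,0.029,0.30],np.radians(4))
```

```text
x 0.0258 y -0.0020 z 0.0012 turn 0.0001 (alt -0.4999) yaw now 4.1 q1 0.00 q6 1.50 pos [0.6644 0.0252 0.3012] f [ 0.2 -0.2  0.5] w 85.0 t 2.7
```

View pics/w1.png

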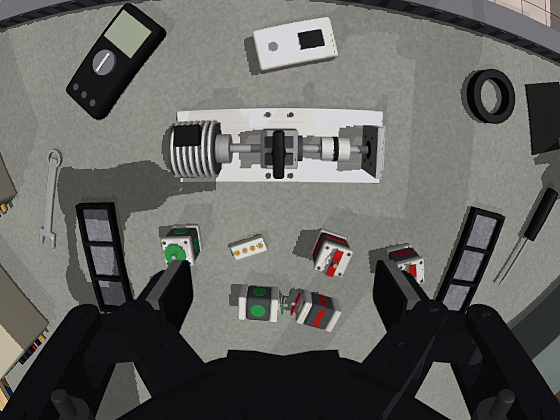

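The wrist view shows the knob bar centre at (279,154), upright in the image. The red fallen motor is at (318,308), green fallen at (262,303), green standing at (181,247), red standing at (330,253) and (404,260).

Run:
```python
from h import *
d=load('w1')
for z in(.116,):
  t,b=onz(d,279,131,z),onz(d,279,178,z); print('bar',t[:2],b[:2],np.linalg.norm(t-b),(t+b)/2)
  l,r=onz(d,272.5,140,z),onz(d,285,140,z); print('w',np.linalg.norm(l-r))
for u,v in((178,182),(377,183),(383,111)): print(np.round(onz(d,u,v,.01),4))
# red/green blobs
hsv=cv2.cvtColor(d['im'],cv2.COLOR_RGB2HSV); 
c=(onz(d,279,131,.116)+onz(d,279,178,.116))/2
go([c[0],c[1],.30],np.radians(4))
```

```text
bar [0.71762996 0.03149754] [0.66958782 0.02815045] 0.048158590854786985 [0.69360889 0.029824   0.116     ]
w 0.012536484232906242
[0.6338 0.1695 0.01  ]
[ 0.6521 -0.1095  0.01  ]
[ 0.7527 -0.1061  0.01  ]
x 0.0294 y -0.0025 z 0.0012 turn 0.0001 (alt -0.4999) yaw now 4.1 q1 0.00 q6 1.50 pos [0.6644 0.0252 0.3012] f [ 0.2 -0.2  0.5] w 85.0 t 2.7
```

>>> play_rows(
  motion=[
    [0.0294, -0.0028, 0.03, 0, 45],
    [0, 0, 0.06, 0, 45],
    [0, 0, 0.06, 0, 45],
    [0, 0, 0.04, 0, 45],
    [0, 0, 0.017, 0, 45],
  ],
  squeeze=60,
)

```text
time: 3.32
tool_pos: [0.6914, 0.03, 0.0907]
tcp_rot: [-3.139, -0.109, 0.009]
wrist_force: [0.3, -1.4, -0.6]
width: 0.528
```

>>> play_rows(
  motion=[
    [0, 0, 0, 0, 45],
    [0, 0, 0, 0, 0],
    [0, 0, 0, 0, 0],
    [0, 0, 0, 0, 0],
    [0, 0, 0, 0, 0],
  ],
)

```text
time: 3.95
tool_pos: [0.6959, 0.0317, 0.0976]
tcp_rot: [-3.138, -0.109, -0.008]
wrist_force: [-0.2, 4.8, 6.5]
width: 0.121
```

Run:
```python
from h import *
go([.6936,.0298,.101],np.radians(4))
```

```text
x -0.0024 y 0.0018 z -0.0034 turn -0.0001 (alt 0.4999) yaw now 4.0 q1 0.01 q6 1.51 pos [0.6959 0.0317 0.0976] f [-0.2  4.8  6.5] w 10.3 t 4.0
```

>>> play_rows(
  motion=[
    [0, 0, -0.003, 0, 0],
    [0, 0, -0.003, 0, 0],
    [0, 0, -0.002, 0, 0],
    [0, 0, 0, 0, 0],
  ],
)

```text
time: 4.45
tool_pos: [0.6953, 0.0316, 0.1018]
tcp_rot: [-3.138, -0.109, -0.006]
wrist_force: [6.9, 5.2, -8.2]
width: 0.121
```

>>> play_rows(
  motion=[
    [0, 0, -0.002, 0, 0],
    [0, 0, 0, 0, 0],
  ],
)

```text
time: 4.7
tool_pos: [0.6953, 0.0315, 0.1036]
tcp_rot: [-3.138, -0.109, -0.006]
wrist_force: [6.7, 5.7, -9.0]
width: 0.126
```

>>> play_rows(
  motion=[
    [0.001, -0.0017, 0, -0.02, 0],
    [0, 0, 0, -0.028, 0],
    [0, 0, 0, -0.028, 0],
    [0, 0, 0, -0.028, 0],
    [0, 0, 0, -0.028, 0],
  ],
)

```text
time: 5.32
tool_pos: [0.6951, 0.0327, 0.1029]
tcp_rot: [-2.826, -1.372, -0.002]
wrist_force: [4.6, 3.8, -9.3]
width: 0.124
```

>>> play_rows(
  motion=[
    [0, 0, 0, -0.028, 0],
    [0, 0, 0, -0.028, 0],
    [0, 0, 0, -0.028, 0],
    [0, 0, 0, -0.028, 0],
    [0, 0, 0, -0.006, 0],
  ],
)

```text
time: 5.95
tool_pos: [0.6943, 0.033, 0.1026]
tcp_rot: [-2.14, -2.298, -0.001]
wrist_force: [3.1, 4.4, -9.2]
width: 0.121
```

>>> play_rows(
  motion=[
    [0, 0, 0, 0, 0],
    [0, 0, 0, 0, 0],
  ],
)

```text
time: 6.2
tool_pos: [0.6943, 0.033, 0.1025]
tcp_rot: [-2.142, -2.296, -0.001]
wrist_force: [2.9, 4.5, -8.9]
width: 0.124
```

Run:
```python
from h import *
go([.6936,.0298,.101],np.radians(94))
print(read_state()['torque'])
```

```text
x -0.0031 y -0.0009 z 0.0015 turn -0.0001 (alt 0.4999) yaw now 94.0 q1 0.01 q6 -0.06 pos [0.6943 0.033  0.1025] f [ 2.9  4.5 -8.9] w 10.6 t 6.2
[ 0.86915056 -0.74288456  0.04708965]
```

>>> play_rows(
  motion=[
    [0, 0, 0.004, 0, 0],
    [0, 0, 0.004, 0, 0],
    [0, 0, 0.004, 0, 0],
    [0, 0, 0.003, 0, 0],
    [0, 0, 0, 0, 0],
  ],
)

```text
time: 6.82
tool_pos: [0.6946, 0.0329, 0.0899]
tcp_rot: [-2.143, -2.296, -0.001]
wrist_force: [-1.0, 4.6, -1.7]
width: 0.126
```

Run:
```python
from h import *
go([.6936,.0298,.101],np.radians(94))
print(read_state()['torque'])
```

```text
x -0.0030 y -0.0012 z -0.0111 turn -0.0001 (alt 0.4999) yaw now 94.0 q1 0.01 q6 -0.06 pos [0.6946 0.0329 0.0899] f [-1.   4.6 -1.7] w 10.8 t 6.8
[ 1.06129682 -0.01833978 -0.04688623]
```

>>> play_rows(
  motion=[
    [0, 0, 0, 0, 45],
    [0, 0, 0, 0, 45],
    [0, 0, 0, 0, 45],
    [0, 0, -0.02, 0, 45],
    [0, 0, -0.06, 0, 60],
  ],
)

```text
time: 7.45
tool_pos: [0.6915, 0.0318, 0.1664]
tcp_rot: [-2.139, -2.292, 0.01]
wrist_force: [1.4, 0.4, -0.1]
width: 0.698
```

>>> play_rows(
  motion=[
    [0, 0, -0.06, 0, 85],
    [0, 0.04, -0.06, 0, 85],
    [-0.02, 0.05, -0.05, 0, 85],
    [-0.03, 0.05, 0, 0, 85],
    [-0.03, 0.05, 0, 0, 85],
  ],
)

```text
time: 8.07
tool_pos: [0.8784, -0.0331, 0.3286]
tcp_rot: [2.14, 2.294, 0.005]
wrist_force: [0.2, 0.6, -0.2]
width: 0.997
```

>>> play_rows(
  motion=[
    [0, 0, 0, 0, 85],
    [0, 0, 0, 0, 85],
  ],
)

```text
time: 8.32
tool_pos: [0.8765, -0.0327, 0.3236]
tcp_rot: [-2.143, -2.296, 0.001]
wrist_force: [-0.7, 0.2, 0.3]
width: 1.0
```

Run:
```python
from h import *
snap('wrist','w2'); snap('scene','scene2');snap('side','side2')
a=cv2.imread('pics/w2.png')
b=cv2.resize(cv2.imread('pics/scene2.png')[210:270,290:390],None,fx=2.4,fy=2.4,interpolation=3)
a[:b.shape[0],-b.shape[1]:]=b
cv2.imwrite('pics/v2.png',a)
go([.5,-.05,.34])
```

```text
x 0.0080 y -0.3764 z -0.0129 turn -0.0000 (alt -0.0000) yaw now 94.0 q1 -0.06 q6 -0.13 pos [ 0.876  -0.0317  0.3271] f [ 0.2 -0.5  0.7] w 84.9 t 8.5
```

View pics/v2.png

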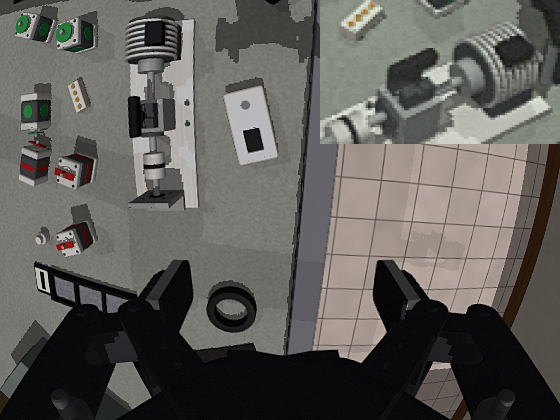

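Bar is along the shaft and low over the collar (inset). I moved sideways the wrong way and will come back over the motors now.

>>> play_rows(
  motion=[
    [0, -0.06, 0, 0, 85],
    [0, -0.06, 0, 0, 85],
    [0, -0.06, 0, 0, 85],
    [0, -0.06, 0, 0, 85],
    [0.008, -0.06, 0, 0, 85],
  ],
)

```text
time: 9.1
tool_pos: [0.5738, -0.0449, 0.326]
tcp_rot: [2.141, 2.295, 0.003]
wrist_force: [0.7, 0.4, -0.0]
width: 0.996
```

>>> play_rows(
  motion=[
    [0, -0.06, 0, 0, 85],
    [0, -0.015, -0.01, 0, 85],
    [0, 0, 0, 0, 85],
    [0, 0, 0, 0, 85],
  ],
)

```text
time: 9.6
tool_pos: [0.5034, -0.0503, 0.3351]
tcp_rot: [2.141, 2.295, 0.003]
wrist_force: [0.0, -0.0, -0.5]
width: 0.995
```

Run:
```python
from h import *
snap('wrist','w3'); go([.5,-.05,.34])
a=load('scene2');b=load('side2')
def dark(d,box):
    x0,y0,x1,y1=box; g=d['im'][y0:y1,x0:x1].max(2); n,l,s,c=cv2.connectedComponentsWithStats((g<45).astype('uint8'))
    print([(np.round(c[i]+[x0,y0],1).tolist(),s[i].tolist()) for i in range(1,n) if s[i][4]>20])
dark(a,(300,215,350,260)); dark(b,(305,165,350,225))
```

```text
x 0.0006 y -0.0034 z -0.0056 turn -0.0000 (alt -0.0000) yaw now 94.0 q1 -0.15 q6 -0.22 pos [ 0.5034 -0.0504  0.3344] f [-0.3  0.3  0.6] w 85.1 t 9.7
[([331.5, 236.7], [23, 15, 16, 14, 55])]
[]
```

View pics/w3.png

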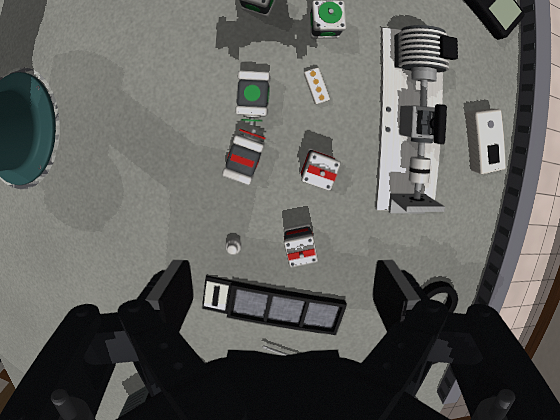

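The wrist view shows: bar at (440,124) along the shaft; fallen green (253,92), fallen red (243,160); standing reds (321,170) and (300,250); bar tray with nests at (250,303), (288,310), (323,317).

Run:
```python
from h import *
d=load('w3');w=load('w2')
print('bar',tri(w,(134,117),d,(440,124)))
hsv=cv2.cvtColor(d['im'],cv2.COLOR_RGB2HSV)
for n,m in (('red',((hsv[...,0]<8)|(hsv[...,0]>172))&(hsv[...,1]>150)&(hsv[...,2]>80)),('green',(abs(hsv[...,0].astype(int)-65)<20)&(hsv[...,1]>120)&(hsv[...,2]>60))):
    k,l,s,c=cv2.connectedComponentsWithStats(m.astype('uint8'))
    for i in range(1,k):
        if s[i][4]>25: 
            cn=cv2.findContours((l==i).astype('uint8'),0,2)[0][0]; print(n,np.round(c[i],1),s[i][4],'z42',np.round(onz(d,*c[i],.042)[:2],3),'z68',np.round(onz(d,*c[i],.068)[:2],3),cv2.minAreaRect(cn))
for u,v in((250,303),(288,310),(323,317),(216,293)): print('nest',np.round(onz(d,u,v,.006)[:2],3))
A=cv2.resize(d['im'][55:345,195:355],(640,1160),interpolation=3)[:,:,::-1]
B=np.hstack([A[:580],A[580:]])[:, :]; cv2.imwrite('pics/c3.png',cv2.resize(cv2.imread('pics/w3.png')[60:200,205:355],None,fx=4.2,fy=4.2,interpolation=3))
```

```text
bar (array([0.693, 0.03 , 0.101]), 0.0004)
red [251.3 133.5] 52 z42 [ 0.458 -0.009] z68 [ 0.461 -0.007] ((251.5, 133.50001525878906), (26.563133239746094, 1.8973665237426758), 18.434947967529297)
red [241.6 160.2] 151 z42 [ 0.447 -0.046] z68 [ 0.45  -0.042] ((241.75, 160.24998474121094), (23.084625244140625, 6.324555397033691), 18.434947967529297)
red [321.1 172.4] 180 z42 [ 0.556 -0.055] z68 [ 0.553 -0.051] ((321.5500183105469, 172.34999084472656), (28.460494995117188, 7.273237705230713), 18.434947967529297)
red [308.2 252.2] 72 z42 [ 0.55  -0.174] z68 [ 0.546 -0.163] ((308.0577087402344, 252.28846740722656), (6.079599857330322, 11.7669677734375), 78.69007110595703)
red [293.2 255.3] 69 z42 [ 0.528 -0.181] z68 [ 0.526 -0.169] ((293.1538391113281, 255.2692413330078), (6.079599857330322, 10.78638744354248), 78.69007110595703)
green [329.8  12.1] 352 z42 [0.551 0.167] z68 [0.548 0.158] ((330.0, 12.0), (20.0, 22.0), 90.0)
green [251.6  92.5] 211 z42 [0.455 0.046] z68 [0.458 0.045] ((251.5, 92.5), (15.0, 15.0), 90.0)
nest [ 0.464 -0.294]
nest [ 0.53  -0.304]
nest [ 0.593 -0.316]
nest [ 0.405 -0.279]
```

View pics/c3.png

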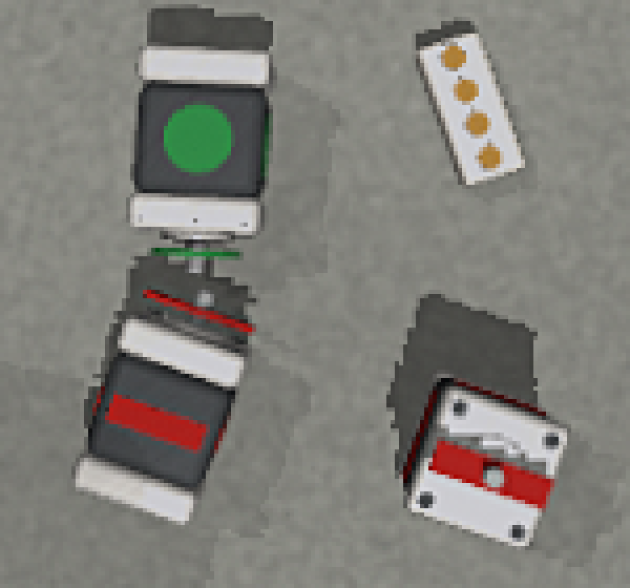

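The bar now triangulates at z≈0.101, against 0.112 on the same measure when parked, and it lies along the shaft, so it is locked. Next is standing red r1 at (0.553,-0.052), sides at about -14°.

>>> play_rows(
  motion=[
    [0, 0.01, 0.03, 0.0275, 75],
    [0, 0.01, 0.03, 0.0275, 75],
    [0, 0, 0, 0.0275, 75],
    [0, 0, 0, 0.0275, 75],
    [0, 0, 0, 0.0275, 75],
  ],
)

```text
time: 10.28
tool_pos: [0.5232, -0.0507, 0.2727]
tcp_rot: [-2.91, -1.18, 0.002]
wrist_force: [0.0, -0.8, -0.0]
width: 0.878
```

>>> play_rows(
  motion=[
    [0, 0, 0, 0.0275, 75],
    [0, 0, 0, 0.0275, 75],
    [0, 0, 0, 0.0275, 75],
    [0, 0, 0, 0.0275, 75],
    [0, 0, 0, 0.0275, 75],
  ],
)

```text
time: 10.9
tool_pos: [0.5232, -0.0507, 0.273]
tcp_rot: [-3.138, 0.147, 0.002]
wrist_force: [-0.1, -0.1, -0.1]
width: 0.877
```

>>> play_rows(
  motion=[
    [0, 0, 0, 0.0275, 75],
    [0, 0, 0, 0, 75],
    [0, 0, 0, 0, 75],
  ],
)

```text
time: 11.28
tool_pos: [0.5225, -0.0508, 0.2733]
tcp_rot: [-3.115, 0.404, 0.001]
wrist_force: [0.0, -0.2, 0.4]
width: 0.878
```

```bash
cat >> h.py <<'E'
def blobs(d,zs=(.068,),amin=25):
    hsv=cv2.cvtColor(d['im'],cv2.COLOR_RGB2HSV); H=hsv[...,0].astype(int)
    for n,m in (('red',((H<8)|(H>172))&(hsv[...,1]>150)&(hsv[...,2]>70)),('green',(abs(H-65)<20)&(hsv[...,1]>120)&(hsv[...,2]>50))):
        k,l,s,c=cv2.connectedComponentsWithStats(m.astype('uint8'))
        for i in range(1,k):
            if s[i][4]>amin:
                pts=np.argwhere(l==i)[:,::-1]; 
                w=np.array([onz(d,*p,zs[0])[:2] for p in pts]); e=np.linalg.eigh(np.cov((w-w.mean(0)).T)); v=e[1][:,1]
                print(n,np.round(c[i],0),s[i][4],[np.round(onz(d,*c[i],z)[:2],3).tolist() for z in zs],'ang %.0f'%(np.degrees(np.arctan2(v[1],v[0]))%180),'len %.3f wid %.3f'%tuple(np.sqrt(12*e[0][::-1])))
E
python3 - <<'E'
from h import *
snap('wrist','w4'); d=load('w4'); blobs(d,(.066,.042)); go([.553,-.052,.026],np.radians(-14))
E
```

```text
red [379. 142.] 257 [[0.537, -0.167], [0.533, -0.173]] ang 17 len 0.040 wid 0.010
red [274. 152.] 270 [[0.553, -0.051], [0.55, -0.05]] ang 165 len 0.040 wid 0.010
red [293. 214.] 53 [[0.481, -0.053], [0.473, -0.052]] ang 178 len 0.009 wid 0.008
red [264. 228.] 59 [[0.473, -0.017], [0.465, -0.013]] ang 164 len 0.036 wid 0.002
red [293. 234.] 177 [[0.456, -0.047], [0.447, -0.046]] ang 165 len 0.030 wid 0.008
green [136. 191.] 109 [[0.555, 0.119], [0.552, 0.132]] ang 9 len 0.018 wid 0.010
green [112. 205.] 338 [[0.548, 0.159], [0.545, 0.175]] ang 106 len 0.027 wid 0.026
green [218. 225.] 60 [[0.489, 0.033], [0.482, 0.04]] ang 95 len 0.017 wid 0.005
green [249. 233.] 86 [[0.471, 0.001], [0.463, 0.006]] ang 177 len 0.027 wid 0.005
green [221. 245.] 211 [[0.464, 0.039], [0.456, 0.046]] ang 3 len 0.018 wid 0.018
green [130. 252.] 65 [[0.483, 0.16], [0.476, 0.176]] ang 85 len 0.020 wid 0.007
green [121. 277.] 249 [[0.452, 0.189], [0.443, 0.207]] ang 121 len 0.027 wid 0.027
x 0.0299 y -0.0066 z 0.2474 turn -0.0022 (alt 0.4978) yaw now -14.8 q1 -0.14 q6 1.68 pos [ 0.5224 -0.0508  0.2734] f [-0.7 -0.4 -0.3] w 75.1 t 11.3
```

>>> play_rows(
  motion=[
    [0.0299, -0.0066, 0.03, 0, 75],
    [0, 0, 0.06, 0, 75],
    [0, 0, 0.06, 0, 75],
    [0, 0, 0.06, 0, 75],
    [0, 0, 0.037, 0, 75],
  ],
  squeeze=40,
)

```text
time: 11.95
tool_pos: [0.5505, -0.0518, 0.0234]
tcp_rot: [-3.115, 0.406, 0.007]
wrist_force: [-0.1, -0.1, 0.6]
width: 0.879
```

>>> play_rows(
  motion=[
    [0, 0, 0, 0, 75],
    [0, 0, 0, 0, 30],
    [0, 0, 0, 0, 30],
    [0, 0, 0, 0, 30],
    [0, 0, 0, 0, 30],
  ],
)

```text
time: 12.58
tool_pos: [0.5554, -0.0522, 0.0298]
tcp_rot: [-3.115, 0.408, -0.009]
wrist_force: [0.8, 1.1, 6.0]
width: 0.488
```

>>> play_rows(
  motion=[
    [0, 0, -0.02, 0, 30],
    [0, 0, -0.05, 0, 30],
    [0, 0, -0.05, 0, 30],
    [0, 0, 0, 0, 30],
    [0, 0, 0, 0, 30],
  ],
)

```text
time: 13.2
tool_pos: [0.5515, -0.0521, 0.1461]
tcp_rot: [3.115, -0.408, -0.002]
wrist_force: [-0.2, 0.2, -4.7]
width: 0.488
```

Run:
```python
from h import *
snap('wrist','w5'); d=load('w5'); blobs(d,(.066,.042),150); go([.590,-.318,.12],np.radians(-9.5))
```

```text
red [431. 194.] 482 [[0.537, -0.166], [0.528, -0.177]] ang 17 len 0.041 wid 0.010
red [282. 230.] 536 [[0.54, -0.051], [0.531, -0.048]] ang 75 len 0.051 wid 0.006
red [283. 306.] 1741 [[0.476, -0.033], [0.46, -0.029]] ang 165 len 0.088 wid 0.022
green [ 62. 273.] 463 [[0.548, 0.159], [0.541, 0.184]] ang 148 len 0.028 wid 0.027
x 0.1065 y 0.2469 z 0.0250 turn -0.0151 (alt 0.4849) yaw now -14.9 q1 -0.14 q6 1.69 pos [ 0.5507 -0.052   0.145 ] f [-0.5  0.1 -4.5] w 41.3 t 13.2
```

View pics/w5.png

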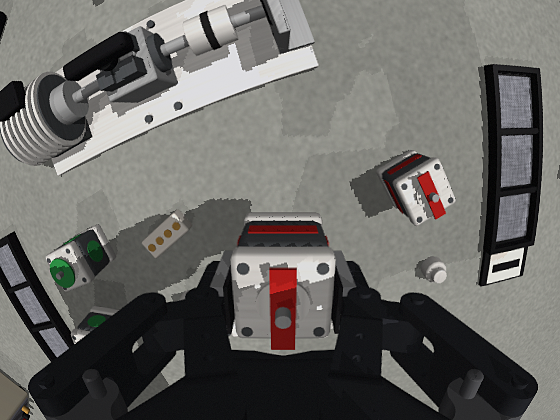

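Motor held square at 41 mm opening, clear of the others. The bar tray shows at right, nests 3 to 1 at (517,100), (516,160), (510,222).

Run:
```python
from h import *
d=load('w5')
for p in((487,66),(539,67),(482,284),(525,283)): print(np.round(onz(d,*p,.016)[:2],3))
for p in((517,101),(516,160),(511,216)): print('n',np.round(onz(d,*p,.006)[:2],3))
a=load('scene2')
for p in ((52,0),):pass
# nests in scene image from first crop
for u,v in ((62,260),(74,315),(85,373)): print('s',np.round(onz(a,140+u/2.8,150+v/2.8,.006)[:2],3))
for u,v in ((614,50),(655,84),(702,119)): print('disc',np.round(onz(a,140+u/2.8,150+v/2.8,.006)[:2],3))
```

```text
[ 0.627 -0.274]
[ 0.62  -0.347]
[ 0.398 -0.244]
[ 0.373 -0.312]
n [ 0.587 -0.314]
n [ 0.526 -0.302]
n [ 0.465 -0.291]
s [ 0.461 -0.289]
s [ 0.525 -0.297]
s [ 0.587 -0.305]
disc [0.427 0.306]
disc [0.491 0.312]
disc [0.556 0.322]
```

>>> play_rows(
  motion=[
    [0.0213, 0.0494, 0, 0, 30],
    [0.0213, 0.0494, 0, 0, 30],
    [0.0213, 0.0494, 0, 0, 30],
    [0.0213, 0.0494, 0, 0, 30],
    [0.0213, 0.0494, 0, 0, 30],
  ],
)

```text
time: 13.88
tool_pos: [0.59, -0.3189, 0.1433]
tcp_rot: [-3.113, 0.408, 0.008]
wrist_force: [0.1, 0.8, -3.2]
width: 0.481
```

>>> play_rows(
  motion=[
    [0, 0, 0, -0.015, 30],
    [0, 0, 0, 0, 30],
    [0, 0, 0, 0, 30],
  ],
)

```text
time: 14.25
tool_pos: [0.5907, -0.3171, 0.1447]
tcp_rot: [-3.129, 0.263, 0.005]
wrist_force: [0.3, 0.1, -3.7]
width: 0.482
```

Run:
```python
from h import *
snap('side','s3');snap('wrist','w6'); go([.590,-.318,.037],np.radians(-9.5))
im=cv2.imread('pics/s3.png')[250:400,180:380]; im=cv2.resize(im,None,fx=2.2,fy=2.2,interpolation=3)
w=cv2.imread('pics/w6.png')[:330]; w=w[:, :360]
cv2.imwrite('pics/v6.png',np.hstack([w,im[:330]]) )
```

```text
x -0.0012 y 0.0011 z 0.1089 turn -0.0001 (alt 0.4999) yaw now -9.5 q1 -0.53 q6 1.21 pos [ 0.5914 -0.3171  0.1459] f [-0.1 -0.8 -3.9] w 41.8 t 14.3
```

View pics/v6.png

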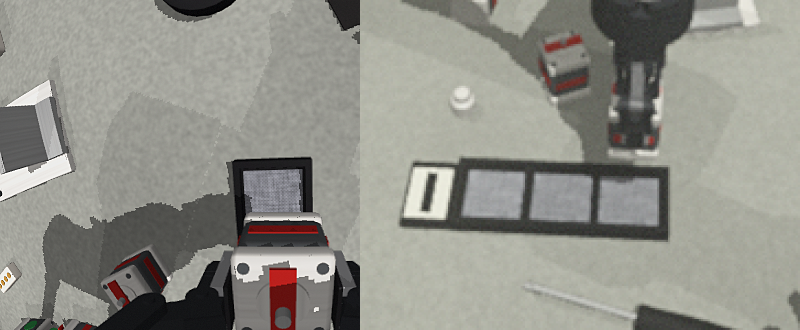

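Nest 3 is visible ahead of the held motor in w6 (floor columns 243 to 303, far edge row 168), and in the side view at crop (628,202).

Run:
```python
from h import *
d=load('w6');s=load('s3')
for (u,v),z in (((237,159),.016),((312,159),.016),((243,169),.006),((303,168),.006)): print(np.round(onz(d,u,v,z)[:2],4))
for u in((492,196),(560,197),(628,202)): print('side',np.round(onz(s,180+(u[0]-360)/2.2,250+u[1]/2.2,.006)[:2],4))
```

```text
[ 0.63   -0.2859]
[ 0.6193 -0.3483]
[ 0.6191 -0.2878]
[ 0.6111 -0.3399]
side [ 0.4655 -0.2929]
side [ 0.528  -0.2989]
side [ 0.59   -0.3091]
```

>>> play_rows(
  motion=[
    [-0.003, -0.0056, 0.01, 0, 30],
    [0, 0, 0.045, 0, 30],
    [0, 0, 0.03, 0, 30],
    [0, 0, 0.015, 0, 30],
    [0, 0, 0.006, 0, 30],
  ],
)

```text
time: 14.98
tool_pos: [0.5893, -0.3115, 0.0398]
tcp_rot: [-3.13, 0.261, 0.002]
wrist_force: [0.2, 0.6, -3.4]
width: 0.487
```

>>> play_rows(
  motion=[
    [0, 0, 0.002, 0, 30],
    [0, 0, 0, 0, 30],
  ],
)

```text
time: 15.22
tool_pos: [0.5907, -0.3128, 0.0402]
tcp_rot: [3.13, -0.261, 0.003]
wrist_force: [0.4, -0.8, -3.3]
width: 0.483
```

>>> play_rows(
  motion=[
    [0, 0, 0.002, 0, 30],
    [0, 0, 0.002, 0, 30],
    [0, 0, 0, 0, 30],
  ],
)

```text
time: 15.6
tool_pos: [0.5902, -0.3126, 0.0359]
tcp_rot: [3.13, -0.261, 0.002]
wrist_force: [-1.5, 0.6, 2.4]
width: 0.487
```

>>> play_rows(
  motion=[
    [0, 0, 0, 0, 65],
    [0, 0, 0, 0, 65],
    [0, 0, 0, 0, 65],
    [0, 0, -0.05, 0, 65],
    [0, 0, -0.06, 0, 70],
  ],
)

```text
time: 16.23
tool_pos: [0.5883, -0.3114, 0.1436]
tcp_rot: [-3.129, 0.261, 0.007]
wrist_force: [1.1, 0.0, 0.1]
width: 0.817
```

>>> play_rows(
  motion=[
    [0, 0, -0.05, 0, 75],
    [0, 0, 0, 0, 75],
    [0, 0, 0, 0, 75],
  ],
)

```text
time: 16.6
tool_pos: [0.5895, -0.3121, 0.1946]
tcp_rot: [-3.131, 0.261, 0.0]
wrist_force: [0.4, 0.3, -0.9]
width: 0.878
```

Run:
```python
from h import *
snap('wrist','w7'); d=load('w7'); blobs(d,(.066,.072),100); go([.537,-.167,.22],np.radians(17));
```

```text
red [283. 201.] 420 [[0.586, -0.313], [0.588, -0.314]] ang 171 len 0.041 wid 0.010
red [146. 272.] 241 [[0.537, -0.166], [0.54, -0.169]] ang 16 len 0.040 wid 0.010
green [ 71. 315.] 113 [[0.489, -0.037], [0.493, -0.044]] ang 130 len 0.032 wid 0.010
x -0.0750 y -0.1341 z -0.0269 turn -0.0737 (alt 0.4263) yaw now -9.5 q1 -0.52 q6 1.21 pos [ 0.5888 -0.3117  0.1931] f [-0.  -0.  -1.1] w 75.0 t 16.6
```

>>> play_rows(
  motion=[
    [-0.025, -0.0447, 0, 0, 75],
    [-0.025, -0.0447, 0, 0, 75],
    [-0.025, -0.0447, 0, 0, 75],
    [0, 0, 0, -0.025, 75],
    [0, 0, 0, -0.025, 75],
  ],
)

```text
time: 17.27
tool_pos: [0.5362, -0.1661, 0.1921]
tcp_rot: [-3.13, -0.242, 0.007]
wrist_force: [-0.2, 0.5, 0.3]
width: 0.875
```

>>> play_rows(
  motion=[
    [0, 0, 0, -0.0237, 75],
    [0, 0, 0.05, 0, 75],
    [0, 0, 0.06, 0, 75],
    [0, 0, 0.04, 0, 75],
    [0, 0, 0.017, 0, 75],
  ],
)

```text
time: 17.9
tool_pos: [0.5338, -0.166, 0.0228]
tcp_rot: [-3.103, -0.463, 0.013]
wrist_force: [-0.4, 0.1, 0.0]
width: 0.879
```

>>> play_rows(
  motion=[
    [0, 0, 0, 0, 75],
    [0, 0, 0, 0, 30],
    [0, 0, 0, 0, 30],
    [0, 0, 0, 0, 30],
    [0, 0, 0, 0, 30],
  ],
)

```text
time: 18.52
tool_pos: [0.5398, -0.1679, 0.0301]
tcp_rot: [3.106, 0.464, 0.006]
wrist_force: [-0.3, 1.7, 6.7]
width: 0.487
```

>>> play_rows(
  motion=[
    [0, 0, -0.02, 0, 30],
    [0, 0, -0.05, 0, 30],
    [0, 0, -0.05, 0, 30],
    [0, 0, 0, 0, 30],
    [0, 0, 0, 0, 30],
  ],
)

```text
time: 19.15
tool_pos: [0.5371, -0.1673, 0.1471]
tcp_rot: [-3.107, -0.464, 0.002]
wrist_force: [0.3, 0.0, -4.2]
width: 0.484
```

Run:
```python
from h import *
go([.528,-.302,.04],np.radians(-9.5));
```

```text
x -0.0481 y 0.1261 z 0.1071 turn 0.0736 (alt -0.4264) yaw now 17.0 q1 -0.35 q6 0.93 pos [ 0.5371 -0.1673  0.1471] f [ 0.3  0.  -4.2] w 41.3 t 19.1
```

>>> play_rows(
  motion=[
    [-0.016, 0.042, 0, 0, 30],
    [-0.016, 0.042, 0, 0, 30],
    [-0.016, 0.042, 0, 0, 30],
    [0, 0, 0, 0.025, 30],
    [0, 0, 0, 0.025, 30],
  ],
)

```text
time: 19.77
tool_pos: [0.5266, -0.3018, 0.1441]
tcp_rot: [-3.138, 0.038, 0.008]
wrist_force: [-0.3, -0.1, -2.8]
width: 0.479
```

>>> play_rows(
  motion=[
    [0, 0, 0, 0.0236, 30],
    [0, 0, 0.05, 0, 30],
    [0, 0, 0, 0, 30],
    [0, 0, 0, 0, 30],
  ],
)

```text
time: 20.27
tool_pos: [0.528, -0.3015, 0.0965]
tcp_rot: [-3.129, 0.26, 0.004]
wrist_force: [-0.1, 0.4, -3.0]
width: 0.482
```

Run:
```python
from h import *
snap('wrist','w8');snap('side','s8');go([.528,-.302,.036],np.radians(-9.5)); 
im=cv2.imread('pics/s8.png')[250:400,180:380]; im=cv2.resize(im,None,fx=2.2,fy=2.2,interpolation=3)
w=cv2.imread('pics/w8.png')[:330,:360]
cv2.imwrite('pics/v8.png',np.hstack([w,im[:330]]) )
```

```text
x -0.0018 y -0.0003 z 0.0629 turn -0.0000 (alt 0.5000) yaw now -9.5 q1 -0.56 q6 1.18 pos [ 0.5298 -0.3026  0.0989] f [-0.3 -0.6 -3.6] w 41.2 t 20.4
```

View pics/v8.png

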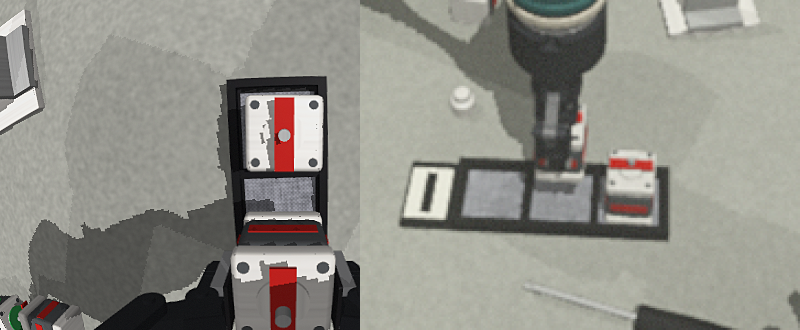

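r1 sits in nest 3, and r2 hangs over nest 2, well lined up. Lowering it now.

>>> play_rows(
  motion=[
    [-0.001, -0.001, 0.03, 0, 30],
    [0, 0, 0.02, 0, 30],
    [0, 0, 0.012, 0, 30],
    [0, 0, 0.002, 0, 30],
    [0, 0, 0, 0, 30],
  ],
)

```text
time: 21.0
tool_pos: [0.5281, -0.3008, 0.0358]
tcp_rot: [-3.13, 0.26, 0.001]
wrist_force: [-5.4, 3.7, 7.9]
width: 0.486
```

>>> play_rows(
  motion=[
    [0, 0, 0, 0, 65],
    [0, 0, 0, 0, 65],
    [0, 0, 0, 0, 65],
    [0, 0, -0.05, 0, 65],
    [0, 0, -0.06, 0, 70],
  ],
)

```text
time: 21.62
tool_pos: [0.5268, -0.3002, 0.143]
tcp_rot: [-3.129, 0.26, 0.006]
wrist_force: [0.4, -0.9, 0.3]
width: 0.819
```

>>> play_rows(
  motion=[
    [0, 0, -0.06, 0, 75],
    [0, 0, 0, 0, 75],
    [0, 0, 0, 0, 75],
  ],
)

```text
time: 22.0
tool_pos: [0.528, -0.3009, 0.2038]
tcp_rot: [3.131, -0.26, 0.001]
wrist_force: [-0.4, -0.1, -1.4]
width: 0.88
```

Run:
```python
from h import *
snap('wrist','w9');snap('side','s9'); d=load('w9'); blobs(d,(.072,.042),100); go([.46,-.03,.25],np.radians(90)); 
blobs(load('s9'),(.066,.042),10)
```

```text
red [284. 126.] 477 [[0.588, -0.313], [0.587, -0.313]] ang 170 len 0.039 wid 0.010
red [282. 198.] 438 [[0.527, -0.302], [0.519, -0.301]] ang 170 len 0.040 wid 0.011
red [ 89. 287.] 127 [[0.463, -0.072], [0.448, -0.046]] ang 164 len 0.029 wid 0.008
green [ 39. 285.] 117 [[0.47, 0.01], [0.456, 0.046]] ang 112 len 0.018 wid 0.017
x -0.1106 y -0.2554 z -0.0484 turn -0.2764 (alt 0.2236) yaw now -9.5 q1 -0.56 q6 1.18 pos [ 0.5269 -0.3002  0.2016] f [-0.9  1.   0. ] w 74.9 t 22.1
red [175. 120.] 14 [[0.268, 0.484], [0.26, 0.526]] ang 91 len 0.022 wid 0.013
red [231. 240.] 29 [[0.45, -0.069], [0.448, -0.045]] ang 162 len 0.029 wid 0.008
red [270. 321.] 55 [[0.528, -0.297], [0.528, -0.28]] ang 170 len 0.039 wid 0.008
red [297. 324.] 23 [[0.58, -0.307], [0.582, -0.291]] ang 173 len 0.015 wid 0.006
red [309. 325.] 27 [[0.601, -0.31], [0.604, -0.294]] ang 172 len 0.015 wid 0.008
red [270. 341.] 27 [[0.525, -0.341], [0.526, -0.326]] ang 173 len 0.027 wid 0.004
red [302. 344.] 24 [[0.584, -0.352], [0.586, -0.337]] ang 172 len 0.026 wid 0.003
green [161.  99.] 47 [[0.207, 0.625], [0.197, 0.671]] ang 127 len 0.072 wid 0.015
green [234. 172.] 50 [[0.456, 0.191], [0.454, 0.223]] ang 29 len 0.030 wid 0.026
green [232. 188.] 32 [[0.452, 0.124], [0.45, 0.154]] ang 105 len 0.024 wid 0.014
green [235. 214.] 35 [[0.46, 0.02], [0.458, 0.047]] ang 2 len 0.018 wid 0.017
green [234. 228.] 18 [[0.456, -0.03], [0.454, -0.005]] ang 23 len 0.016 wid 0.012
```

Both standing reds are seated in their nests, tags at (0.588,-0.313) and (0.527,-0.302). Next is the fallen red: body middle (0.4475,-0.046), shaft pointing along 75°.

>>> play_rows(
  motion=[
    [-0.0236, -0.0518, 0, 0, 70],
    [-0.0236, -0.0518, 0, 0, 70],
    [-0.0236, -0.0518, 0, 0, 70],
    [-0.0236, -0.0518, 0, 0, 70],
    [-0.0236, -0.0518, 0, -0.0261, 70],
  ],
)

```text
time: 22.72
tool_pos: [0.4525, -0.0243, 0.2016]
tcp_rot: [-3.141, -0.003, 0.006]
wrist_force: [0.1, 0.8, 1.3]
width: 0.822
```

>>> play_rows(
  motion=[
    [0, 0, 0, -0.0261, 70],
    [0, 0, 0, -0.0261, 70],
    [0, 0, 0, -0.0261, 70],
    [0, 0, 0, -0.0261, 70],
    [0, 0, 0, -0.0261, 70],
  ],
)

```text
time: 23.35
tool_pos: [0.453, -0.0258, 0.2014]
tcp_rot: [-2.877, -1.257, 0.006]
wrist_force: [0.8, -0.0, 0.0]
width: 0.818
```

>>> play_rows(
  motion=[
    [0, 0, 0, -0.0261, 70],
    [0, 0, 0, -0.0261, 70],
    [0, 0, 0, -0.0261, 70],
    [0, 0, 0, 0, 70],
    [0, 0, 0, 0, 70],
  ],
)

```text
time: 23.98
tool_pos: [0.4538, -0.0259, 0.2026]
tcp_rot: [-2.493, -1.909, 0.002]
wrist_force: [-0.5, 0.9, -0.1]
width: 0.822
```

Run:
```python
from h import *
snap('wrist','w10'); d=load('w10'); blobs(d,(.042,.021),60); go([.453,-.025,.006],np.radians(75));
```

```text
red [282. 168.] 91 [[0.457, -0.007], [0.456, -0.01]] ang 164 len 0.036 wid 0.002
red [283. 209.] 285 [[0.447, -0.046], [0.446, -0.052]] ang 165 len 0.031 wid 0.009
green [336.   3.] 85 [[0.547, 0.135], [0.553, 0.141]] ang 9 len 0.018 wid 0.005
green [265. 114.] 436 [[0.455, 0.047], [0.454, 0.047]] ang 87 len 0.019 wid 0.019
green [276. 151.] 70 [[0.456, 0.011], [0.455, 0.009]] ang 0 len 0.026 wid 0.002
x 0.0007 y -0.0012 z 0.1969 turn -0.0002 (alt 0.4998) yaw now 74.9 q1 -0.11 q6 0.15 pos [ 0.454  -0.026   0.2029] f [-0.4  0.  -0.2] w 70.0 t 24.0
```

>>> play_rows(
  motion=[
    [0.0007, -0.0012, 0.05, 0, 70],
    [0, 0, 0.06, 0, 70],
    [0, 0, 0.05, 0, 70],
    [0, 0, 0.025, 0, 70],
    [0, 0, 0.01, 0, 65],
  ],
  squeeze=20,
)

```text
time: 24.65
tool_pos: [0.4518, -0.0248, 0.0069]
tcp_rot: [-2.491, -1.911, 0.004]
wrist_force: [0.3, -0.6, 0.0]
width: 0.757
```

>>> play_rows(
  motion=[
    [0, 0, 0, 0, 65],
    [0, 0, 0, 0, 30],
    [0, 0, 0, 0, 30],
    [0, 0, 0, 0, 30],
    [0, 0, 0, 0, 30],
  ],
)

```text
time: 25.28
tool_pos: [0.455, -0.0251, 0.0104]
tcp_rot: [2.49, 1.912, 0.003]
wrist_force: [-2.5, 0.8, 6.5]
width: 0.492
```

>>> play_rows(
  motion=[
    [0, 0, -0.01, 0, 30],
    [0, 0, -0.02, 0, 30],
    [0, 0, -0.02, 0, 30],
    [0, 0, -0.02, 0, 30],
    [0, 0, 0, 0, 30],
  ],
)

```text
time: 25.9
tool_pos: [0.4549, -0.0252, 0.0804]
tcp_rot: [2.489, 1.912, 0.004]
wrist_force: [-0.7, 0.9, -4.0]
width: 0.489
```

Run:
```python
from h import *
snap('side','s11');snap('scene','c11');snap('wrist','w11'); go([.453,-.025,.006],np.radians(75)); 
a=cv2.resize(cv2.imread('pics/s11.png')[180:280,180:310],None,fx=3,fy=3,interpolation=3)
b=cv2.resize(cv2.imread('pics/c11.png')[160:260,220:320],None,fx=3,fy=3,interpolation=3)
cv2.imwrite('pics/v11.png',np.hstack([a,b]))
```

```text
x 0.0000 y 0.0005 z 0.0720 turn 0.0002 (alt -0.4998) yaw now 75.1 q1 -0.11 q6 0.15 pos [ 0.4526 -0.0249  0.078 ] f [-0.6 -0.2 -4.2] w 42.0 t 26.1
```

View pics/v11.png

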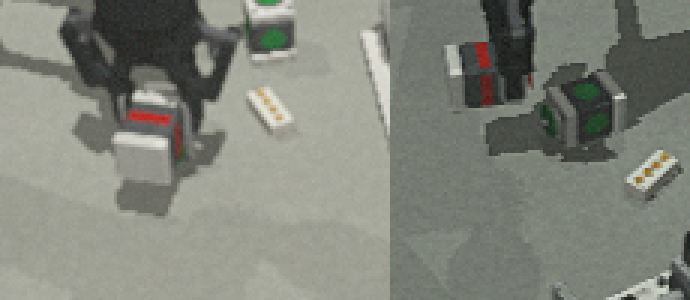

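At 20 N the motor stays gripped and hangs horizontal, bottom end towards -y (left crop (142,155)). I'll lever it upright against the fixed tray wall beside empty nest 1, so I first need to know where the coupling hub stands.

Run:
```python
from h import *
print('hub',onz(load('w3'),233,247,.013),onz(load('w5'),434,271,.01))
blobs(load('w11'),(.107,),100)
go([.4766,-.1975,.078],np.radians(80.5))
```

```text
hub [ 0.43482596 -0.1868305   0.013     ] [ 0.43244071 -0.18578816  0.01      ]
red [283. 244.] 833 [[0.458, -0.003]] ang 163 len 0.034 wid 0.005
red [281. 339.] 1179 [[0.446, -0.047]] ang 164 len 0.033 wid 0.009
green [255. 116.] 1236 [[0.461, 0.046]] ang 177 len 0.012 wid 0.012
green [272. 175.] 285 [[0.461, 0.024]] ang 179 len 0.016 wid 0.003
x -0.1606 y 0.0677 z -0.0000 turn -0.0151 (alt 0.4849) yaw now 75.1 q1 -0.11 q6 0.15 pos [ 0.4526 -0.0249  0.078 ] f [-0.6 -0.2 -4.2] w 42.0 t 26.1
```

The hub is too near that wall. The nest-1 end wall on the lip side is clear, so I'll lever it there with the shaft towards -x, which also leaves the motor lined up with nest 1.

>>> play_rows(
  motion=[
    [-0.0325, -0.003, -0.02, 0, 30],
    [-0.0525, -0.003, -0.02, 0, 30],
    [-0.0525, -0.003, -0.01, 0, 30],
    [-0.0525, -0.003, 0, 0, 30],
    [-0.0525, -0.003, 0, 0, 30],
  ],
  squeeze=45,
)

```text
time: 26.68
tool_pos: [0.3751, -0.2564, 0.1278]
tcp_rot: [-2.49, -1.913, 0.0]
wrist_force: [0.6, -0.7, -4.0]
width: 0.481
```

>>> play_rows(
  motion=[
    [-0.02, 0, 0, -0.0265, 30],
    [0, 0, 0, -0.0265, 30],
    [0, 0, 0, -0.0265, 30],
    [0, 0, 0, -0.0265, 30],
    [0, 0, 0, -0.0265, 30],
  ],
)

```text
time: 27.3
tool_pos: [0.3702, -0.274, 0.1271]
tcp_rot: [-1.496, -2.759, -0.001]
wrist_force: [-1.2, 0.4, -3.5]
width: 0.487
```

>>> play_rows(
  motion=[
    [0, 0, 0, -0.0265, 30],
    [0, 0, 0, -0.0265, 30],
    [0, 0, 0, -0.0265, 30],
    [0, 0, 0, -0.0265, 30],
    [0, 0, 0, -0.0265, 30],
  ],
)

```text
time: 27.92
tool_pos: [0.3702, -0.274, 0.1271]
tcp_rot: [-0.252, -3.129, -0.003]
wrist_force: [-0.3, 0.9, -2.9]
width: 0.483
```

>>> play_rows(
  motion=[
    [0, 0, 0, 0, 30],
    [0, 0, 0, 0, 30],
  ],
)

```text
time: 28.18
tool_pos: [0.3708, -0.2744, 0.128]
tcp_rot: [-0.265, -3.129, -0.001]
wrist_force: [0.5, 0.2, -4.8]
width: 0.485
```

Run:
```python
from h import *
snap('side','s12');snap('scene','c12'); go([.3704,-.2748,.045],np.radians(170.5)); 
a=cv2.resize(cv2.imread('pics/s12.png')[250:380,150:300],None,fx=2.6,fy=2.6,interpolation=3)
b=cv2.resize(cv2.imread('pics/c12.png')[170:300,110:260],None,fx=2.6,fy=2.6,interpolation=3)
cv2.imwrite('pics/v12.png',np.hstack([a,b]))
```

```text
x 0.0006 y -0.0003 z 0.0834 turn -0.0004 (alt 0.4996) yaw now 170.4 q1 -0.69 q6 -2.09 pos [ 0.3711 -0.2746  0.1284] f [ 0.  -1.  -3.9] w 41.4 t 28.3
```

View pics/v12.png

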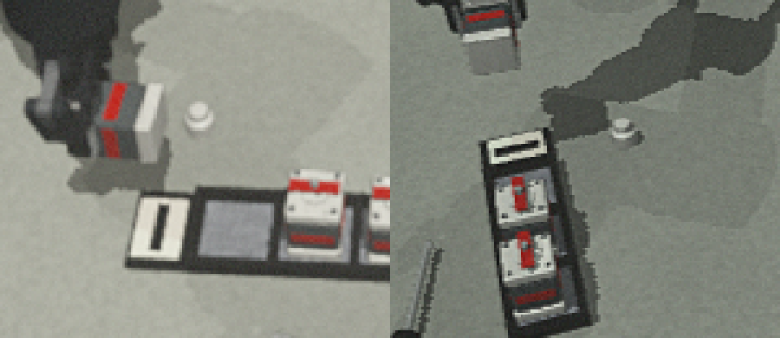

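The motor is horizontal, bottom end (+x) facing the nest-1 wall above the lip. Lowering with force watch.

>>> play_rows(
  motion=[
    [0, 0, 0.04, 0, 30],
    [0, 0, 0.04, 0, 30],
    [0, 0, 0.012, 0, 30],
    [0, 0, 0.008, 0, 30],
    [0, 0, 0, 0, 30],
  ],
)

```text
time: 28.9
tool_pos: [0.3719, -0.2753, 0.0294]
tcp_rot: [0.262, 3.13, -0.001]
wrist_force: [0.3, 0.3, -3.9]
width: 0.487
```

>>> play_rows(
  motion=[
    [0, 0, 0.004, 0, 30],
    [0, 0, 0, 0, 30],
  ],
)

```text
time: 29.15
tool_pos: [0.3718, -0.2751, 0.0254]
tcp_rot: [0.261, 3.13, -0.001]
wrist_force: [-0.2, -0.3, -3.6]
width: 0.48
```

>>> play_rows(
  motion=[
    [0, 0, 0.003, 0, 30],
    [0, 0, 0, 0, 30],
  ],
)

```text
time: 29.4
tool_pos: [0.3712, -0.2747, 0.0217]
tcp_rot: [-0.261, -3.131, -0.0]
wrist_force: [-0.7, 0.2, -3.3]
width: 0.486
```

>>> play_rows(
  motion=[
    [0, 0, 0.002, 0, 30],
    [-0.005, 0, 0, 0, 30],
    [-0.005, 0, 0, 0, 30],
    [0, 0, 0, 0, 30],
  ],
  squeeze=20,
)

```text
time: 29.9
tool_pos: [0.3791, -0.2759, 0.0193]
tcp_rot: [-0.259, -3.125, -0.002]
wrist_force: [-7.6, 0.1, 0.4]
width: 0.489
```

>>> play_rows(
  motion=[
    [-0.003, 0, 0, 0, 30],
    [0, 0, 0, 0, 30],
  ],
)

```text
time: 30.15
tool_pos: [0.3793, -0.2756, 0.0186]
tcp_rot: [-0.257, -3.12, -0.004]
wrist_force: [-14.6, -1.8, 3.6]
width: 0.483
```

>>> play_rows(
  motion=[
    [-0.003, 0, 0, 0, 30],
    [0, 0, 0, 0, 30],
  ],
)

```text
time: 30.4
tool_pos: [0.3795, -0.2754, 0.018]
tcp_rot: [-0.255, -3.115, -0.006]
wrist_force: [-22.9, -2.4, 7.7]
width: 0.488
```

>>> play_rows(
  motion=[
    [-0.002, 0, -0.004, 0, 30],
    [-0.002, 0, -0.004, 0, 30],
    [0, 0, 0, 0, 30],
  ],
)

```text
time: 30.78
tool_pos: [0.3857, -0.2761, 0.0257]
tcp_rot: [-0.258, -3.119, -0.006]
wrist_force: [-12.0, -2.0, -1.2]
width: 0.484
```

>>> play_rows(
  motion=[
    [-0.003, 0, -0.004, 0, 30],
    [-0.003, 0, -0.003, 0, 30],
    [0, 0, 0, 0, 30],
  ],
)

```text
time: 31.15
tool_pos: [0.3921, -0.2768, 0.0326]
tcp_rot: [-0.258, -3.12, -0.007]
wrist_force: [-10.7, 1.3, -2.5]
width: 0.488
```

Run:
```python
from h import *
snap('wrist','w13');snap('side','s13'); print(read_state()['torque']); go([.3704,-.2748,.045],np.radians(170.5)); 
a=cv2.resize(cv2.imread('pics/s13.png')[250:370,150:300],None,fx=2.6,fy=2.6,interpolation=3)
b=cv2.imread('pics/w13.png')[90:402,120:440]
cv2.imwrite('pics/v13.png',np.hstack([a,b]))
```

```text
[0.11954842 1.96333367 0.11616892]
x 0.0217 y -0.0016 z -0.0124 turn 0.0001 (alt -0.4999) yaw now 170.6 q1 -0.66 q6 -2.07 pos [ 0.3921 -0.2767  0.0326] f [-9.9 -0.3 -2.5] w 41.4 t 31.2
```

View pics/v13.png

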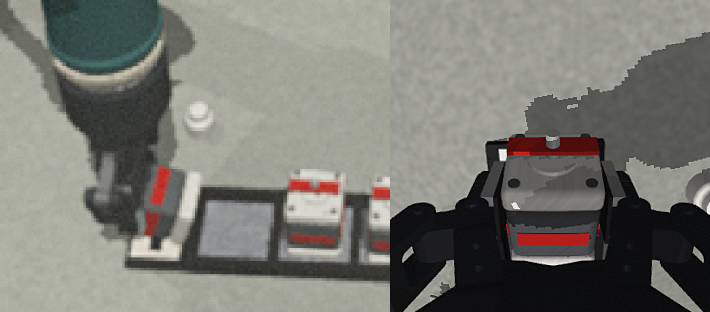

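It is working: the shaft end has tipped up by about 20° (the end face shows in the wrist view). Continuing the arc.

>>> play_rows(
  motion=[
    [-0.0035, 0, -0.0035, 0, 30],
    [-0.0035, 0, -0.003, 0, 30],
    [-0.004, 0, -0.0025, 0, 30],
    [-0.004, 0, -0.0025, 0, 30],
    [0, 0, 0, 0, 30],
  ],
)

```text
time: 31.88
tool_pos: [0.4072, -0.279, 0.0443]
tcp_rot: [-0.258, -3.12, -0.007]
wrist_force: [-10.2, 2.7, -1.1]
width: 0.487
```

>>> play_rows(
  motion=[
    [-0.0045, 0, -0.002, 0, 30],
    [-0.0045, 0, -0.001, 0, 30],
    [-0.0045, 0, -0.0005, 0, 30],
    [-0.0045, 0, 0, 0, 30],
    [0, 0, 0, 0, 30],
  ],
)

```text
time: 32.5
tool_pos: [0.426, -0.2823, 0.0485]
tcp_rot: [-0.259, -3.122, -0.007]
wrist_force: [-8.3, 4.0, 1.6]
width: 0.487
```

>>> play_rows(
  motion=[
    [-0.0045, 0, 0, 0, 30],
    [-0.0045, 0, 0.001, 0, 30],
    [0, 0, 0, 0, 30],
  ],
)

```text
time: 32.88
tool_pos: [0.4354, -0.2839, 0.048]
tcp_rot: [-0.26, -3.123, -0.007]
wrist_force: [-7.7, 3.6, 4.5]
width: 0.484
```

Run:
```python
from h import *
snap('wrist','w14');snap('side','s14'); print(read_state()['torque']); go([.3704,-.2748,.045],np.radians(170.5)); 
a=cv2.resize(cv2.imread('pics/s14.png')[250:370,150:300],None,fx=2.6,fy=2.6,interpolation=3)
b=cv2.imread('pics/w14.png')[90:402,120:440]
cv2.imwrite('pics/v14.png',np.hstack([a,b]))
```

```text
[0.85648878 1.65293087 0.02689646]
x 0.0656 y -0.0018 z 0.0030 turn -0.0000 (alt 0.5000) yaw now 170.5 q1 -0.63 q6 -2.03 pos [ 0.4354 -0.2839  0.048 ] f [-7.7  4.4  4.3] w 41.5 t 33.0
```

View pics/v14.png

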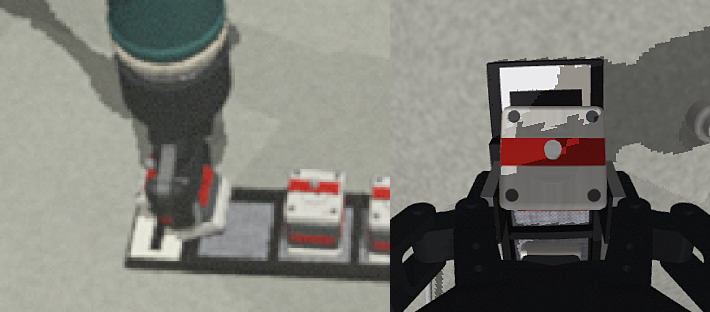

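Now about 70° up, with the tag nearly face-up. A bit more on the wall, then lift into nest 1, where pressing on the floor squares it.

>>> play_rows(
  motion=[
    [-0.0045, 0, 0.001, 0, 30],
    [-0.0045, 0, 0.0015, 0, 30],
    [-0.004, 0, 0.002, 0, 30],
    [0, 0, 0, 0, 30],
  ],
)

```text
time: 33.48
tool_pos: [0.4497, -0.2864, 0.0444]
tcp_rot: [-0.261, -3.126, -0.006]
wrist_force: [-5.3, 4.8, 5.5]
width: 0.488
```

>>> play_rows(
  motion=[
    [0, 0, -0.02, 0, 30],
    [0, 0, -0.01, 0, 30],
    [0, 0, 0, 0, 30],
    [0, 0, 0, 0, 30],
  ],
  squeeze=25,
)

```text
time: 33.98
tool_pos: [0.451, -0.288, 0.0739]
tcp_rot: [-0.261, -3.13, -0.001]
wrist_force: [-0.2, -0.2, -4.3]
width: 0.487
```

Run:
```python
from h import *
snap('wrist','w15'); d=load('w15')
go([.474,-.292,.07],np.radians(170.5)); 
s,t,y=pose(); z=t[2]+.019+8+0
for zz in (.105,.11,.115): blobs(d,(zz,),200)
```

```text
x -0.0236 y -0.0002 z 0.0036 turn -0.0001 (alt 0.4999) yaw now 170.5 q1 -0.61 q6 -2.02 pos [ 0.4507 -0.2879  0.0736] f [-0.3  0.1 -3.4] w 41.7 t 34.0
red [283. 253.] 2783 [[0.429, -0.286]] ang 80 len 0.044 wid 0.012
red [283. 253.] 2783 [[0.426, -0.285]] ang 80 len 0.042 wid 0.011
red [283. 253.] 2783 [[0.424, -0.285]] ang 80 len 0.040 wid 0.011
```

```bash
cat >> h.py <<'E'
def pnp(d,px,half=.021):
    "square plate corners px in order TL,TR,BR,BL (image) -> centre and normal in world"
    n=[]
    for u,v in px:
        x=(u-d['K'][0,2])/d['K'][0,0];y=(v-d['K'][1,2])/d['K'][1,1];r=np.hypot(x,y);k=np.tan(r)/r; n.append((x*k,y*k))
    o=np.array([(-half,half,0),(half,half,0),(half,-half,0),(-half,-half,0)])
    for ok,rv,tv,e in zip(*[[1,1]],*cv2.solvePnPGeneric(o,np.array(n),np.eye(3),None,flags=cv2.SOLVEPNP_IPPE)[1:]):
        print('c',np.round(d['T'][:3,:3]@tv[:,0]+d['T'][:3,3],4),'n',np.round(d['T'][:3,:3]@R.from_rotvec(rv[:,0]).as_matrix()[:,2],3),'err',e)
E
python3 - <<'E'
from h import *
pnp(load('w14'),[(230,197),(333,197),(337,298),(228,298)])
d=load('w15'); im=d['im']; g=((im.min(2)>95)).astype('uint8')
hsv=cv2.cvtColor(im,cv2.COLOR_RGB2HSV); red=((hsv[...,0]<8)|(hsv[...,0]>172))&(hsv[...,1]>120)
# print rows profile in columns around 250 and 315
for c in (245,318): print(c,[(r,im[r,c].tolist()) for r in range(190,330,5)])
E
```

```text
c [ 0.4124 -0.2816  0.0737] n [-0.631  0.137  0.764] err [0.00313892]
c [ 0.4139 -0.282   0.0749] n [-0.104 -0.015  0.994] err [0.00850803]
245 [(190, [16, 16, 16]), (195, [12, 12, 12]), (200, [160, 157, 152]), (205, [90, 91, 93]), (210, [70, 73, 75]), (215, [208, 205, 200]), (220, [208, 204, 200]), (225, [209, 205, 200]), (230, [111, 109, 107]), (235, [113, 111, 109]), (240, [174, 26, 22]), (245, [167, 33, 30]), (250, [167, 33, 29]), (255, [168, 35, 32]), (260, [168, 34, 30]), (265, [87, 18, 16]), (270, [114, 114, 111]), (275, [113, 111, 108]), (280, [113, 112, 109]), (285, [112, 112, 109]), (290, [37, 38, 39]), (295, [36, 37, 39]), (300, [116, 114, 112]), (305, [90, 88, 87]), (310, [29, 27, 29]), (315, [27, 27, 28]), (320, [28, 27, 29]), (325, [30, 27, 29])]
318 [(190, [10, 9, 8]), (195, [2, 1, 4]), (200, [156, 153, 149]), (205, [210, 208, 201]), (210, [116, 117, 116]), (215, [101, 100, 97]), (220, [114, 113, 111]), (225, [115, 114, 112]), (230, [115, 114, 111]), (235, [115, 114, 112]), (240, [89, 6, 3]), (245, [91, 18, 16]), (250, [91, 19, 16]), (255, [91, 17, 15]), (260, [92, 18, 16]), (265, [92, 19, 17]), (270, [117, 116, 114]), (275, [117, 115, 113]), (280, [118, 116, 114]), (285, [116, 114, 113]), (290, [96, 94, 93]), (295, [57, 58, 57]), (300, [118, 115, 114]), (305, [101, 99, 97]), (310, [25, 25, 27]), (315, [22, 20, 22]), (320, [21, 18, 21]), (325, [12, 13, 14])]
```

Run:
```python
from h import *
d=load('w15'); im=d['im'].astype(int)
for r in (203,210,222,232,275,283,287,303):
    s=im[r].max(1); e=[c for c in range(200,370) if (s[c]>60)!=(s[c-1]>60)]; print(r,e)
for c in (240,265,300,325):
    s=im[:,c].max(1); print(c,[r for r in range(180,340) if abs(s[r]-s[r-1])>25])
```

```text
203 []
210 [235, 236, 323, 332]
222 []
232 []
275 [203, 215, 216, 225, 226, 228, 338, 340, 341, 350, 351, 364]
283 [222, 224, 229, 338, 353, 354, 367]
287 [212, 223, 229, 239, 244, 323, 327, 338, 343, 355, 369]
303 [232, 335]
240 [181, 184, 185, 191, 196, 202, 203, 204, 216, 217, 239, 265, 268, 287, 300, 305, 306, 325]
265 [184, 185, 189, 196, 224, 240, 259, 260, 306, 320, 334]
300 [183, 196, 222, 306, 320, 334]
325 [196, 202, 203, 204, 206, 217, 287, 300, 305, 306]
```

Run:
```python
from h import *
d=load('w15'); 
pnp(d,[(238.5,210),(327.5,210),(325.3,293.5),(240.7,293.5)],.0147)
pnp(d,[(229.5,196),(336.5,196),(335,306),(231,306)],.021)
g=cv2.cvtColor(d['im'],cv2.COLOR_RGB2GRAY)
for x0,y0 in((228,200),(315,200),(230,284),(315,284)):
    p=g[y0:y0+20,x0:x0+22]; m=p<p.max()*0.45; ys,xs=np.nonzero(m); print(x0,y0,p.max(),m.sum(),xs.mean()+x0,ys.mean()+y0)
```

```text
c [ 0.4234 -0.2845  0.1168] n [-0.159  0.026  0.987] err [0.0003274]
c [ 0.4224 -0.2843  0.1167] n [-0.633  0.106  0.767] err [0.00653868]
c [ 0.428  -0.2842  0.105 ] n [-0.343  0.352  0.871] err [0.00680929]
c [ 0.4277 -0.2862  0.105 ] n [-0.438 -0.223  0.871] err [0.00682563]
228 200 232 140 240.3357142857143 209.24285714285713
315 200 232 198 326.6515151515151 209.45959595959596
230 284 252 303 239.8085808580858 292.42904290429044
315 284 136 137 324.56934306569343 293.3795620437956
```

Tilt from the plate's screw holes is about 9° off upright. Moving over nest 1 and pressing down to square it.

>>> play_rows(
  motion=[
    [-0.02, 0, 0, 0, 30],
    [-0.019, 0, 0, 0, 30],
    [0, 0, 0.02, 0, 30],
    [0, 0, 0.018, 0, 30],
    [0, 0, 0, 0, 30],
  ],
)

```text
time: 34.65
tool_pos: [0.4888, -0.2941, 0.0344]
tcp_rot: [-0.262, -3.129, -0.002]
wrist_force: [0.2, 0.7, -3.4]
width: 0.485
```

>>> play_rows(
  motion=[
    [0, 0, 0.004, 0, 30],
    [0, 0, 0, 0, 30],
  ],
  squeeze=20,
)

```text
time: 34.9
tool_pos: [0.4894, -0.2943, 0.0338]
tcp_rot: [-0.262, -3.13, -0.001]
wrist_force: [-3.0, 3.3, 14.8]
width: 0.486
```

>>> play_rows(
  motion=[
    [0, 0, 0.004, 0, 30],
    [0, 0, 0, 0, 30],
  ],
)

```text
time: 35.15
tool_pos: [0.4902, -0.2946, 0.0333]
tcp_rot: [0.262, 3.13, 0.001]
wrist_force: [-9.7, 8.7, 35.3]
width: 0.483
```

Run:
```python
from h import *
snap('wrist','w16'); d=load('w16')
go([.474,-.292,.07],np.radians(170.5)); 
blobs(d,(.072,),200); blobs(d,(.078,),200)
```

```text
x 0.0164 y -0.0002 z -0.0367 turn -0.0001 (alt 0.4999) yaw now 170.4 q1 -0.59 q6 -1.99 pos [ 0.4902 -0.2946  0.0333] f [-10.2   8.9  34.8] w 41.6 t 35.2
red [282. 259.] 2960 [[0.467, -0.292]] ang 80 len 0.041 wid 0.012
red [282. 259.] 2960 [[0.464, -0.291]] ang 80 len 0.039 wid 0.011
```

Run:
```python
from h import *
d=load('w16'); g=cv2.cvtColor(d['im'],cv2.COLOR_RGB2GRAY).astype(int)
for c in (240,241,265,300,325,326): print(c,[(r,g[r,c]-g[r-1,c]) for r in range(185,340) if abs(g[r,c]-g[r-1,c])>20])
for r in (206,211,215,275,285,295,300): print(r,[(c,g[r,c]-g[r,c-1]) for c in range(215,350) if abs(g[r,c]-g[r,c-1])>20])
cv2.imwrite('pics/c16.png',cv2.resize(cv2.imread('pics/w16.png')[150:350,180:390],None,fx=2,fy=2,interpolation=3))
```

```text
240 [(187, np.int64(-26)), (189, np.int64(28)), (199, np.int64(-57)), (200, np.int64(28)), (201, np.int64(24)), (204, np.int64(21)), (205, np.int64(26)), (206, np.int64(-54)), (207, np.int64(-102)), (220, np.int64(41)), (221, np.int64(136)), (244, np.int64(-30)), (245, np.int64(-182)), (246, np.int64(46)), (272, np.int64(-43)), (274, np.int64(50)), (275, np.int64(40)), (291, np.int64(-57)), (292, np.int64(-24)), (304, np.int64(65)), (305, np.int64(26)), (309, np.int64(-148)), (324, np.int64(21)), (325, np.int64(22)), (326, np.int64(35))]
241 [(189, np.int64(27)), (198, np.int64(-24)), (199, np.int64(-56)), (200, np.int64(29)), (201, np.int64(21)), (205, np.int64(27)), (207, np.int64(-177)), (208, np.int64(31)), (220, np.int64(83)), (221, np.int64(88)), (230, np.int64(-66)), (243, np.int64(34)), (245, np.int64(-190)), (246, np.int64(46)), (265, np.int64(-49)), (274, np.int64(47)), (275, np.int64(41)), (291, np.int64(-59)), (292, np.int64(-23)), (304, np.int64(59)), (305, np.int64(29)), (309, np.int64(-146)), (313, np.int64(24)), (325, np.int64(34))]
265 [(185, np.int64(101)), (188, np
[... 2424 characters left out ...]
), (224, np.int64(-33)), (228, np.int64(51)), (229, np.int64(34)), (338, np.int64(-53)), (339, np.int64(-42)), (342, np.int64(27)), (343, np.int64(29))]
295 [(218, np.int64(26)), (219, np.int64(47)), (223, np.int64(-42)), (224, np.int64(-38)), (228, np.int64(37)), (229, np.int64(58)), (235, np.int64(-75)), (247, np.int64(71)), (248, np.int64(27)), (319, np.int64(-81)), (331, np.int64(67)), (332, np.int64(26)), (337, np.int64(-33)), (338, np.int64(-62)), (342, np.int64(41)), (343, np.int64(52)), (347, np.int64(-57)), (348, np.int64(-27))]
300 [(229, np.int64(65)), (235, np.int64(-75)), (247, np.int64(91)), (319, np.int64(-105)), (331, np.int64(80)), (337, np.int64(-40)), (338, np.int64(-64))]
```

Run:
```python
from h import *
d=load('w16')
pnp(d,[(240.2,213.8),(326.4,213.8),(325.3,298),(241,298)],.0155)
pnp(d,[(226.6,199.7),(340.1,199.7),(337.5,309.3),(229,309.3)],.021)
# known reference: standing motor r1 tag row in w7 etc -> plate of r2 in nest2 visible?
```

```text
c [ 0.467  -0.2917  0.0694] n [-0.296  0.06   0.953] err [0.00015464]
c [ 0.4664 -0.2916  0.0693] n [-0.539  0.076  0.839] err [0.00339166]
c [ 0.4683 -0.2919  0.0659] n [-0.291  0.053  0.955] err [0.00100587]
c [ 0.4674 -0.2918  0.0657] n [-0.542  0.083  0.836] err [0.00703284]
```

The plate fit shows a 17° lean, with the far bottom edge sitting on the nest 1/2 wall. Lifting, shifting 10 mm back and pressing again.

>>> play_rows(
  motion=[
    [0, 0, -0.02, 0, 30],
    [0.005, 0, 0, 0, 30],
    [0.005, 0, 0, 0, 30],
    [0, 0, 0.01, 0, 30],
    [0, 0, 0, 0, 30],
  ],
)

```text
time: 35.83
tool_pos: [0.4781, -0.292, 0.036]
tcp_rot: [-0.261, -3.127, -0.003]
wrist_force: [0.3, -1.3, -3.0]
width: 0.485
```

>>> play_rows(
  motion=[
    [0, 0, 0.004, 0, 30],
    [0, 0, 0.004, 0, 30],
    [0, 0, 0, 0, 30],
  ],
)

```text
time: 36.2
tool_pos: [0.4813, -0.2933, 0.0325]
tcp_rot: [0.261, 3.129, -0.0]
wrist_force: [-2.1, 3.7, 8.9]
width: 0.487
```

>>> play_rows(
  motion=[
    [0, 0, 0.004, 0, 30],
    [0, 0, 0, 0, 30],
  ],
)

```text
time: 36.45
tool_pos: [0.4835, -0.2939, 0.031]
tcp_rot: [0.262, 3.125, -0.002]
wrist_force: [-1.4, 6.2, 18.9]
width: 0.485
```

>>> play_rows(
  motion=[
    [0, 0, 0.004, 0, 30],
    [0, 0, 0, 0, 30],
  ],
)

```text
time: 36.7
tool_pos: [0.4839, -0.2941, 0.0306]
tcp_rot: [0.261, 3.125, -0.002]
wrist_force: [-9.9, 12.4, 43.1]
width: 0.483
```

```bash
cat >> h.py <<'E'
def plate(d,cols=(241,325),rows=(213,298)):
    "edges of the held motor's top plate seen by the wrist camera"
    g=cv2.cvtColor(d['im'],cv2.COLOR_RGB2GRAY).astype(int)
    for c in cols: print('col',c,[(r,int(g[r,c]-g[r-1,c])) for r in range(150,345) if abs(g[r,c]-g[r-1,c])>35])
    for r in rows: print('row',r,[(c,int(g[r,c]-g[r,c-1])) for c in range(210,355) if abs(g[r,c]-g[r,c-1])>35])
E
python3 - <<'E'
from h import *
snap('wrist','w17'); d=load('w17')
go([.474,-.292,.07],np.radians(170.5)); 
blobs(d,(.075,),200); plate(d)
E
```

```text
x 0.0101 y 0.0004 z -0.0393 turn -0.0002 (alt 0.4998) yaw now 170.4 q1 -0.59 q6 -2.00 pos [ 0.4839 -0.2941  0.0307] f [-10.4  12.7  42.9] w 41.5 t 36.8
red [282. 266.] 2909 [[0.46, -0.291]] ang 80 len 0.041 wid 0.011
col 241 [(167, 73), (168, 38), (201, -84), (211, -50), (212, -125), (225, 150), (241, -126), (251, -47), (270, -46), (281, 90), (295, -60), (296, -46), (308, 76), (312, -101)]
col 325 [(165, 39), (204, 42), (205, -37), (212, -114), (226, 67), (252, -67), (281, 37), (282, 50), (296, -55), (309, 85), (313, -71)]
row 213 [(216, -130), (225, 79), (226, 83), (234, -102), (235, -47), (244, 126), (245, 69), (318, -133), (323, -84), (332, 48), (333, 45), (341, -41), (342, -57), (348, 41), (349, 47)]
row 298 [(228, 87), (235, -73), (246, 47), (247, 47), (320, -77), (331, 56), (338, -98)]
```

>>> play_rows(
  motion=[
    [0, 0, -0.008, 0, 30],
    [0, 0, 0, 0, 30],
  ],
)

```text
time: 37.0
tool_pos: [0.4805, -0.2934, 0.0309]
tcp_rot: [0.261, 3.129, -0.002]
wrist_force: [0.0, 0.0, -0.5]
width: 0.486
```

Run:
```python
from h import *
d=load('w17')
pnp(d,[(225.4,204.5),(342,204.5),(337.8,312.7),(228.6,312.7)],.021)
go([.474,-.292,.07],np.radians(170.5))
```

```text
c [ 0.4629 -0.2915  0.0657] n [-0.175  0.044  0.984] err [0.00069411]
c [ 0.4608 -0.2912  0.0653] n [-0.667  0.095  0.739] err [0.01178061]
x 0.0067 y 0.0003 z -0.0391 turn -0.0001 (alt 0.4999) yaw now 170.5 q1 -0.59 q6 -2.00 pos [ 0.4805 -0.2934  0.0309] f [ 0.   0.  -0.5] w 41.5 t 37.0
```

>>> play_rows(
  motion=[
    [0, 0, -0.002, 0, 30],
    [0.003, 0, 0, 0, 30],
    [0.003, 0, 0, 0, 30],
    [0, 0, 0.001, 0, 30],
    [0, 0, 0, 0, 30],
  ],
)

```text
time: 37.62
tool_pos: [0.4736, -0.2919, 0.0311]
tcp_rot: [-0.262, -3.13, -0.0]
wrist_force: [-0.4, 0.3, -3.8]
width: 0.487
```

>>> play_rows(
  motion=[
    [0, 0, 0, 0, 46],
    [0, 0, 0, 0, 55],
    [0, 0, 0, 0, 65],
    [0, 0, 0, 0, 65],
    [0, 0, -0.03, 0, 70],
  ],
)

```text
time: 38.25
tool_pos: [0.4717, -0.2905, 0.0591]
tcp_rot: [-0.261, -3.125, -0.005]
wrist_force: [0.5, -0.4, 0.2]
width: 0.815
```

>>> play_rows(
  motion=[
    [0, 0, -0.06, 0, 75],
    [0, 0, -0.06, 0, 75],
    [0, 0, 0, 0, 75],
    [0, 0, 0, 0, 75],
  ],
)

```text
time: 38.75
tool_pos: [0.4738, -0.2919, 0.1814]
tcp_rot: [0.261, 3.13, -0.0]
wrist_force: [0.2, 1.0, 0.3]
width: 0.881
```

Run:
```python
from h import *
snap('wrist','w18'); d=load('w18')
go([.5,.18,.2],np.radians(170.5)); 
blobs(d,(.075,),100); 
cv2.imwrite('pics/c18.png',d['im'][100:400,150:450,::-1])
snap('scene','c18s'); blobs(load('c18s'),(.075,),10)
```

```text
x 0.0516 y 0.4694 z -0.0200 turn -0.0001 (alt 0.4999) yaw now 170.5 q1 -0.60 q6 -2.00 pos [ 0.473  -0.2914  0.18  ] f [-0.3 -0.5  0. ] w 74.8 t 38.8
red [283. 194.] 493 [[0.463, -0.291]] ang 79 len 0.039 wid 0.010
red [283. 267.] 396 [[0.526, -0.302]] ang 170 len 0.042 wid 0.010
red [282. 323.] 269 [[0.585, -0.313]] ang 170 len 0.041 wid 0.010
green [540. 142.] 147 [[0.45, -0.038]] ang 132 len 0.021 wid 0.013
red [291.  32.] 139 [[-0.395, 0.507]] ang 152 len 0.131 wid 0.047
red [156. 225.] 45 [[0.465, -0.292]] ang 80 len 0.039 wid 0.011
red [159. 240.] 18 [[0.515, -0.299]] ang 24 len 0.013 wid 0.010
red [160. 248.] 24 [[0.538, -0.303]] ang 171 len 0.018 wid 0.009
red [161. 260.] 19 [[0.575, -0.31]] ang 19 len 0.014 wid 0.009
red [162. 269.] 30 [[0.599, -0.314]] ang 171 len 0.019 wid 0.009
red [165. 284.] 31 [[0.639, -0.319]] ang 79 len 0.030 wid 0.006
green [331. 167.] 51 [[0.461, 0.183]] ang 163 len 0.028 wid 0.026
green [353. 182.] 60 [[0.537, 0.201]] ang 126 len 0.029 wid 0.026
green [333. 182.] 31 [[0.516, 0.153]] ang 127 len 0.023 wid 0.015
green [285. 190.] 33 [[0.488, 0.03]] ang 11 len 0.018 wid 0.017
green [273. 200.] 17 [[0.507, -0.012]] ang 165 len 0.037 wid 0.006
green [354. 197.] 29 [[0.589, 0.171]] ang 120 len 0.023 wid 0.013
green [288. 200.] 15 [[0.526, 0.02]] ang 120 len 0.021 wid 0.012
```

Third red upright in nest 1 (tag at (0.464,-0.292), seen face-on in two views). Green g2 has been knocked to about (0.537,0.20). Moving over the green side.

>>> play_rows(
  motion=[
    [0, 0.05, -0.03, 0, 75],
    [0.006, 0.052, -0.03, 0, 75],
    [0.006, 0.052, 0, 0, 75],
    [0.006, 0.052, 0, 0, 75],
    [0.006, 0.052, 0, 0, 75],
  ],
)

```text
time: 39.48
tool_pos: [0.4917, -0.0319, 0.2391]
tcp_rot: [-0.262, -3.127, -0.0]
wrist_force: [-0.4, 0.6, 0.4]
width: 0.877
```

>>> play_rows(
  motion=[
    [0.006, 0.052, 0, 0, 75],
    [0.006, 0.052, 0, 0, 75],
    [0.006, 0.052, 0, 0, 75],
    [0.006, 0.052, 0, -0.02, 75],
    [0, 0, 0, -0.025, 75],
  ],
)

```text
time: 40.1
tool_pos: [0.5024, 0.1786, 0.2387]
tcp_rot: [0.197, -3.131, -0.0]
wrist_force: [0.4, 0.3, -0.8]
width: 0.875
```

>>> play_rows(
  motion=[
    [0, 0, 0, 0, 75],
    [0, 0, 0, 0, 75],
  ],
)

```text
time: 40.35
tool_pos: [0.5032, 0.1749, 0.2399]
tcp_rot: [0.177, -3.134, 0.001]
wrist_force: [0.1, -0.5, 0.5]
width: 0.881
```

Run:
```python
from h import *
snap('wrist','w19'); d=load('w19'); snap('side','s19')
go([.5,.18,.2],np.radians(187)); 
blobs(d,(.075,.042),60)
# tray floors: grey, bounded by black
g=cv2.cvtColor(d['im'],cv2.COLOR_RGB2GRAY); m=(g<40).astype('uint8'); m=cv2.morphologyEx(m,cv2.MORPH_OPEN,np.ones((3,3)))
cs,h=cv2.findContours(m,cv2.RETR_CCOMP,2)
for c,hh in zip(cs,h[0]):
    if hh[3]>=0 and 150<cv2.contourArea(c)<8000:
        (u,v),wh,a=cv2.minAreaRect(c); print('hole',round(u),round(v),np.round(wh),'w',np.round(onz(d,u,v,.006)[:2],4))
```

```text
x 0.0030 y 0.0057 z 0.0407 turn -0.0014 (alt 0.4986) yaw now -173.5 q1 0.29 q6 -1.40 pos [0.5036 0.1747 0.2407] f [ 0.3 -0.8 -0.2] w 74.9 t 40.5
green [171. 129.] 293 [[0.453, 0.058], [0.455, 0.047]] ang 47 len 0.017 wid 0.017
green [305. 140.] 673 [[0.452, 0.189], [0.454, 0.191]] ang 128 len 0.026 wid 0.025
green [311. 216.] 587 [[0.526, 0.205], [0.536, 0.209]] ang 50 len 0.026 wid 0.026
hole 69 403 [28. 11.] w [ 1.0449 -0.2433]
hole 497 403 [ 9. 28.] w [0.9351 0.7019]
hole 139 388 [44. 65.] w [ 0.9111 -0.0441]
hole 387 230 [41. 42.] w [0.5557 0.3139]
hole 392 183 [41. 47.] w [0.4935 0.3084]
hole 397 132 [42. 48.] w [0.4313 0.3033]
```

View pics/w19.png

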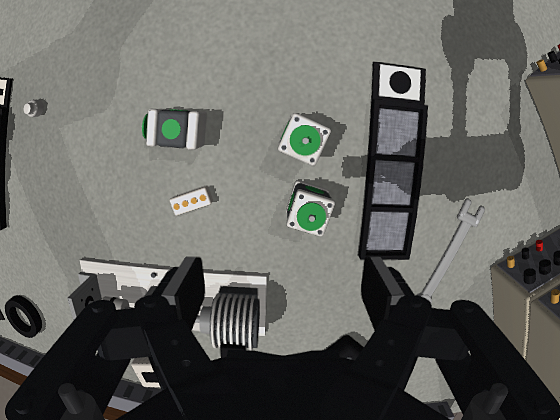

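Motors g1 tag (305,140), g2 tag (311,216), gf (171,129) with its shaft to the left (-y). The disc tray's nests measure (0.431,0.303), (0.494,0.308), (0.556,0.314), 62 mm apart as they should be.

Run:
```python
from h import *
d=load('w19')
for n,q in (('g1',[(291,113),(331,123),(318,163),(280,150)]),('g2',[(300,191),(335,196),(326,237),(288,230)])):
    w=[onz(d,*p,.060)[:2] for p in q]; print(n,np.round(np.mean(w,0),4),[round(float(np.degrees(np.arctan2(*(w[(i+1)%4]-w[i])[::-1])))%90,1) for i in range(4)],[round(float(np.linalg.norm(w[(i+1)%4]-w[i])),3) for i in range(4)])
go([.528,.206,.10],np.radians(167))
```

```text
g1 [0.4502 0.1901] [83.2, 79.6, 77.7, 80.2] [0.041, 0.042, 0.04, 0.038]
g2 [0.528  0.2078] [88.4, 87.0, 85.2, 80.6] [0.037, 0.046, 0.042, 0.044]
x -0.0277 y 0.0283 z 0.1407 turn 0.0541 (alt -0.4459) yaw now -173.5 q1 0.29 q6 -1.40 pos [0.5036 0.1747 0.2407] f [ 0.3 -0.8 -0.2] w 74.9 t 40.5
```

>>> play_rows(
  motion=[
    [-0.0275, 0.0285, 0.02, 0.029, 75],
    [0, 0, 0.06, 0, 75],
    [0, 0, 0.06, 0, 75],
    [0, 0, 0.05, 0, 75],
    [0, 0, 0.025, 0, 75],
  ],
  squeeze=40,
)

```text
time: 41.08
tool_pos: [0.5255, 0.2053, 0.0228]
tcp_rot: [-0.108, -3.135, 0.003]
wrist_force: [0.0, 0.8, 0.8]
width: 0.875
```

>>> play_rows(
  motion=[
    [0, 0, 0, 0, 75],
    [0, 0, 0, 0, 30],
    [0, 0, 0, 0, 30],
    [0, 0, 0, 0, 30],
    [0, 0, 0, 0, 30],
  ],
)

```text
time: 41.7
tool_pos: [0.5299, 0.2074, 0.0287]
tcp_rot: [0.104, 3.136, 0.002]
wrist_force: [0.5, -1.2, 6.7]
width: 0.509
```

>>> play_rows(
  motion=[
    [0, 0, -0.02, 0, 30],
    [0, 0, -0.05, 0, 30],
    [0, 0, 0, 0, 30],
    [0, 0, 0, 0, 30],
  ],
)

```text
time: 42.2
tool_pos: [0.5272, 0.2069, 0.096]
tcp_rot: [-0.104, -3.139, 0.0]
wrist_force: [-0.1, -0.2, -2.6]
width: 0.507
```

Run:
```python
from h import *
go([.5557,.3139,.04],np.radians(184.9));
```

```text
x -0.0214 y 0.1087 z 0.0560 turn -0.0241 (alt 0.4759) yaw now 176.2 q1 0.33 q6 -1.17 pos [0.5272 0.2069 0.096 ] f [-0.1 -0.2 -2.6] w 43.3 t 42.2
```

>>> play_rows(
  motion=[
    [-0.0071, 0.0362, 0, 0, 30],
    [-0.0071, 0.0362, 0, 0, 30],
    [-0.0072, 0.0363, 0, 0, 30],
    [0, 0, 0, -0.024, 30],
    [0, 0, 0, 0, 30],
  ],
)

```text
time: 42.82
tool_pos: [0.5545, 0.3136, 0.0935]
tcp_rot: [0.132, -3.134, 0.003]
wrist_force: [-0.1, 0.6, -2.4]
width: 0.503
```

>>> play_rows(
  motion=[
    [0, 0, 0.03, 0, 30],
    [0, 0, 0.015, 0, 30],
    [0, 0, 0.01, 0, 30],
    [0, 0, 0.003, 0, 30],
    [0, 0, 0, 0, 30],
  ],
)

```text
time: 43.45
tool_pos: [0.5567, 0.3141, 0.0387]
tcp_rot: [-0.132, 3.138, 0.0]
wrist_force: [0.3, -0.3, -3.0]
width: 0.508
```

>>> play_rows(
  motion=[
    [0, 0, 0.003, 0, 30],
    [0, 0, 0, 0, 30],
  ],
)

```text
time: 43.7
tool_pos: [0.5566, 0.3142, 0.0357]
tcp_rot: [-0.133, 3.138, 0.0]
wrist_force: [-0.0, 0.3, -2.9]
width: 0.504
```

>>> play_rows(
  motion=[
    [0, 0, 0.003, 0, 30],
    [0, 0, 0, 0, 30],
  ],
)

```text
time: 43.95
tool_pos: [0.5569, 0.3144, 0.0348]
tcp_rot: [-0.133, 3.138, 0.001]
wrist_force: [-4.8, -2.8, 8.3]
width: 0.508
```

>>> play_rows(
  motion=[
    [0, 0, 0, 0, 65],
    [0, 0, 0, 0, 65],
    [0, 0, 0, 0, 65],
    [0, 0, -0.05, 0, 65],
    [0, 0, -0.06, 0, 70],
  ],
)

```text
time: 44.58
tool_pos: [0.5549, 0.3133, 0.1411]
tcp_rot: [0.133, -3.134, 0.003]
wrist_force: [-0.0, -0.6, 1.3]
width: 0.821
```

>>> play_rows(
  motion=[
    [0, 0, -0.06, 0, 75],
    [0, 0, 0, 0, 75],
    [0, 0, 0, 0, 75],
  ],
)

```text
time: 44.95
tool_pos: [0.5562, 0.314, 0.2022]
tcp_rot: [-0.133, 3.139, 0.0]
wrist_force: [0.2, -0.6, -1.0]
width: 0.877
```

Run:
```python
from h import *
snap('wrist','w20'); d=load('w20'); blobs(d,(.075,.068),100); go([.452,.19,.2],np.radians(170))
```

```text
green [154.  74.] 718 [[0.454, 0.193], [0.453, 0.19]] ang 66 len 0.026 wid 0.026
green [49. 86.] 214 [[0.458, 0.075], [0.458, 0.069]] ang 114 len 0.017 wid 0.017
green [283. 199.] 849 [[0.555, 0.313], [0.557, 0.313]] ang 13 len 0.027 wid 0.026
x 0.1135 y -0.1144 z 0.0006 turn 0.0413 (alt -0.4587) yaw now -175.1 q1 0.47 q6 -1.18 pos [0.5554 0.3136 0.2006] f [-0.6 -0.5 -0.4] w 75.3 t 45.0
```

>>> play_rows(
  motion=[
    [0.0377, -0.0381, 0, 0, 75],
    [0.0377, -0.0381, 0, 0, 75],
    [0.0377, -0.0381, 0, 0, 75],
    [0, 0, 0, 0.0206, 75],
    [0, 0, 0, 0.0207, 75],
  ],
)

```text
time: 45.62
tool_pos: [0.4512, 0.1893, 0.1996]
tcp_rot: [-0.282, -3.125, 0.003]
wrist_force: [-0.4, -0.1, -0.3]
width: 0.878
```

>>> play_rows(
  motion=[
    [0, 0, 0.06, 0, 75],
    [0, 0, 0.06, 0, 75],
    [0, 0, 0.04, 0, 75],
    [0, 0, 0.0145, 0, 75],
    [0, 0, 0, 0, 75],
  ],
)

```text
time: 46.25
tool_pos: [0.4519, 0.19, 0.0262]
tcp_rot: [-0.274, -3.126, 0.003]
wrist_force: [1.2, 0.5, 1.1]
width: 0.879
```

>>> play_rows(
  motion=[
    [0, 0, 0, 0, 30],
    [0, 0, 0, 0, 30],
    [0, 0, 0, 0, 30],
    [0, 0, 0, 0, 30],
  ],
)

```text
time: 46.75
tool_pos: [0.4551, 0.1912, 0.03]
tcp_rot: [0.274, 3.126, 0.003]
wrist_force: [-0.4, -1.5, 6.1]
width: 0.508
```

>>> play_rows(
  motion=[
    [0, 0, -0.02, 0, 30],
    [0, 0, -0.05, 0, 30],
    [0, 0, 0, 0, 30],
    [0, 0, 0, 0, 30],
  ],
)

```text
time: 47.25
tool_pos: [0.4527, 0.1903, 0.0974]
tcp_rot: [-0.274, -3.129, 0.0]
wrist_force: [-0.0, 0.4, -3.6]
width: 0.502
```

Run:
```python
from h import *
go([.4935,.3084,.04],np.radians(184.9));
```

```text
x -0.0197 y 0.1234 z 0.0574 turn -0.0414 (alt 0.4586) yaw now 170.0 q1 0.35 q6 -1.05 pos [0.4527 0.1903 0.0974] f [-0.   0.4 -3.6] w 42.9 t 47.2
```

>>> play_rows(
  motion=[
    [-0.0066, 0.0411, 0, 0, 30],
    [-0.0066, 0.0411, 0, 0, 30],
    [-0.0065, 0.0412, 0, 0, 30],
    [0, 0, 0, -0.0207, 30],
    [0, 0, 0, -0.0207, 30],
  ],
)

```text
time: 47.88
tool_pos: [0.4922, 0.3083, 0.0946]
tcp_rot: [0.142, -3.133, 0.004]
wrist_force: [-0.7, -0.5, -3.2]
width: 0.504
```

>>> play_rows(
  motion=[
    [0, 0, 0.03, 0, 30],
    [0, 0, 0.015, 0, 30],
    [0, 0, 0.01, 0, 30],
    [0, 0, 0.004, 0, 30],
    [0, 0, 0.002, 0, 30],
  ],
)

```text
time: 48.5
tool_pos: [0.4946, 0.3088, 0.037]
tcp_rot: [-0.134, 3.138, 0.0]
wrist_force: [-0.4, -0.2, -3.2]
width: 0.505
```

>>> play_rows(
  motion=[
    [0, 0, 0.002, 0, 30],
    [0, 0, 0, 0, 30],
  ],
)

```text
time: 48.75
tool_pos: [0.495, 0.3091, 0.0361]
tcp_rot: [-0.134, 3.137, 0.001]
wrist_force: [-0.7, -1.3, 1.4]
width: 0.507
```

>>> play_rows(
  motion=[
    [0, 0, 0, 0, 65],
    [0, 0, 0, 0, 65],
    [0, 0, 0, 0, 65],
    [0, 0, -0.05, 0, 65],
    [0, 0, -0.06, 0, 70],
  ],
)

```text
time: 49.38
tool_pos: [0.4928, 0.3079, 0.1441]
tcp_rot: [0.134, -3.135, 0.003]
wrist_force: [0.8, 0.4, 0.3]
width: 0.817
```

>>> play_rows(
  motion=[
    [0, 0, -0.05, 0, 70],
    [0, 0, 0, 0, 70],
    [0, 0, 0, 0, 70],
  ],
)

```text
time: 49.75
tool_pos: [0.4939, 0.3086, 0.1946]
tcp_rot: [0.134, -3.139, 0.0]
wrist_force: [-0.5, 0.1, -0.7]
width: 0.816
```

Run:
```python
from h import *
snap('wrist','w21'); d=load('w21'); blobs(d,(.075,.042),100); go([.456,.047,.2],np.radians(-90))
```

```text
red [546. 296.] 128 [[0.587, 0.651], [0.608, 0.695]] ang 46 len 0.034 wid 0.015
green [ 48. 142.] 213 [[0.451, 0.075], [0.455, 0.047]] ang 87 len 0.017 wid 0.017
green [283. 200.] 894 [[0.492, 0.308], [0.501, 0.309]] ang 8 len 0.027 wid 0.026
green [550. 254.] 140 [[0.528, 0.627], [0.542, 0.668]] ang 116 len 0.034 wid 0.011
green [283. 268.] 683 [[0.554, 0.313], [0.571, 0.315]] ang 180 len 0.027 wid 0.026
x 0.0594 y -0.2570 z -0.0067 turn -0.2364 (alt 0.2636) yaw now -175.1 q1 0.52 q6 -1.14 pos [0.4933 0.3082 0.1933] f [-0.2 -0.7 -0.8] w 70.2 t 49.8
```

Both standing greens are seated, tags at (0.554,0.313) and (0.492,0.308). Next is the fallen green: middle (0.4555,0.047), shaft towards -y.

>>> play_rows(
  motion=[
    [0.0124, -0.0557, 0, 0, 70],
    [0.0124, -0.0557, 0, 0, 70],
    [0.0124, -0.0558, 0, 0, 70],
    [0.0124, -0.0558, 0, 0, 70],
    [0.0124, -0.0558, 0, 0, 70],
  ],
)

```text
time: 50.42
tool_pos: [0.4542, 0.024, 0.1925]
tcp_rot: [0.135, -3.135, -0.0]
wrist_force: [0.6, -0.2, -0.3]
width: 0.822
```

>>> play_rows(
  motion=[
    [0, 0, 0, 0.0264, 70],
    [0, 0, 0, 0.0264, 70],
    [0, 0, 0, 0.0264, 70],
    [0, 0, 0, 0.0264, 70],
    [0, 0, 0, 0.0264, 70],
  ],
)

```text
time: 51.05
tool_pos: [0.4546, 0.0255, 0.1923]
tcp_rot: [-1.148, -2.919, 0.003]
wrist_force: [0.4, -0.2, 0.1]
width: 0.823
```

>>> play_rows(
  motion=[
    [0, 0, 0, 0.0264, 70],
    [0, 0, 0, 0.0264, 70],
    [0, 0, 0, 0.0264, 70],
    [0, 0, 0, 0.0264, 70],
    [0, 0, 0, 0.0264, 70],
  ],
)

```text
time: 51.68
tool_pos: [0.4546, 0.0256, 0.1923]
tcp_rot: [-2.228, -2.21, 0.005]
wrist_force: [0.9, -0.2, -0.0]
width: 0.824
```

>>> play_rows(
  motion=[
    [0, 0, 0, 0, 70],
    [0, 0, 0, 0, 70],
  ],
)

```text
time: 51.92
tool_pos: [0.4554, 0.0256, 0.1935]
tcp_rot: [-2.22, -2.22, 0.003]
wrist_force: [-0.8, 0.6, 0.3]
width: 0.819
```

Run:
```python
from h import *
snap('wrist','w22'); d=load('w22'); blobs(d,(.042,.021),60); go([.4555,.025,.010],np.radians(90))
g=cv2.cvtColor(d['im'],cv2.COLOR_RGB2GRAY)
m=(d['im'].min(2)>170).astype('uint8'); k,l,s,c=cv2.connectedComponentsWithStats(m)
for i in range(1,k):
    if s[i][4]>150: print('white',np.round(c[i]),s[i],np.round(onz(d,*c[i],.042)[:2],3))
```

```text
green [284. 169.] 441 [[0.455, 0.047], [0.456, 0.043]] ang 117 len 0.019 wid 0.019
green [284. 205.] 63 [[0.455, 0.012], [0.455, 0.006]] ang 0 len 0.027 wid 0.003
x -0.0006 y -0.0001 z 0.1839 turn -0.0001 (alt 0.4999) yaw now 90.0 q1 0.00 q6 0.00 pos [0.4556 0.0256 0.1939] f [ 0.8 -1.3  0.1] w 69.7 t 52.0
white [459. 179.] [ 440   59   42  233 3685] [0.634 0.04 ]
white [371. 147.] [354 123  34  50 651] [0.535 0.068]
white [514. 152.] [510 137   9  32 221] [0.706 0.073]
white [285. 143.] [264 138  43  11 399] [0.456 0.07 ]
white [558. 202.] [556 167   4  69 167] [0.798 0.017]
white [285. 194.] [264 190  42  10 394] [0.456 0.022]
```

>>> play_rows(
  motion=[
    [0, 0, 0.05, 0, 70],
    [0, 0, 0.06, 0, 70],
    [0, 0, 0.042, 0, 70],
    [0, 0, 0.024, 0, 70],
    [0, 0, 0.01, 0, 65],
  ],
  squeeze=20,
)

```text
time: 52.6
tool_pos: [0.4546, 0.0256, 0.007]
tcp_rot: [-2.221, -2.218, 0.004]
wrist_force: [0.3, 0.8, 0.3]
width: 0.761
```

>>> play_rows(
  motion=[
    [0, 0, 0, 0, 65],
    [0, 0, 0, 0, 30],
    [0, 0, 0, 0, 30],
    [0, 0, 0, 0, 30],
    [0, 0, 0, 0, 30],
  ],
)

```text
time: 53.22
tool_pos: [0.4576, 0.0256, 0.0103]
tcp_rot: [2.223, 2.217, 0.003]
wrist_force: [-1.3, -1.1, 6.4]
width: 0.487
```

>>> play_rows(
  motion=[
    [0, 0, -0.01, 0, 30],
    [0, 0, -0.03, 0, 30],
    [0, 0, -0.04, 0, 30],
    [0, 0, -0.04, 0, 30],
    [0, 0, 0, 0, 30],
  ],
  squeeze=45,
)

```text
time: 53.85
tool_pos: [0.459, 0.0256, 0.1323]
tcp_rot: [2.22, 2.215, 0.009]
wrist_force: [0.5, -0.2, -3.4]
width: 0.485
```

Run:
```python
from h import *
go([.3346,.295,.045],np.radians(4.9))
```

```text
x 0.2691 y -0.1251 z 0.0873 turn 0.2360 (alt -0.2640) yaw now 89.9 q1 0.00 q6 0.00 pos [0.459  0.0256 0.1323] f [ 0.5 -0.2 -3.4] w 41.4 t 53.9
```

>>> play_rows(
  motion=[
    [0.045, -0.021, 0, 0, 30],
    [0.045, -0.021, 0, 0, 30],
    [0.045, -0.021, 0, 0, 30],
    [0.045, -0.021, 0, 0, 30],
    [0.045, -0.0205, 0, 0, 30],
  ],
)

```text
time: 54.48
tool_pos: [0.3499, 0.2512, 0.1266]
tcp_rot: [-2.224, -2.218, 0.005]
wrist_force: [1.1, 0.2, -3.7]
width: 0.484
```

>>> play_rows(
  motion=[
    [0.044, -0.0205, 0, 0.0262, 30],
    [0, 0, 0, 0.0262, 30],
    [0, 0, 0, 0.0262, 30],
    [0, 0, 0, 0.0262, 30],
    [0, 0, 0, 0.0262, 30],
  ],
)

```text
time: 55.1
tool_pos: [0.3301, 0.2937, 0.1263]
tcp_rot: [2.928, 1.136, -0.007]
wrist_force: [-0.3, -0.2, -2.4]
width: 0.482
```

>>> play_rows(
  motion=[
    [0, 0, 0, 0.0262, 30],
    [0, 0, 0, 0.0262, 30],
    [0, 0, 0, 0.0262, 30],
    [0, 0, 0, 0.0262, 30],
    [0, 0, 0, 0, 30],
  ],
)

```text
time: 55.72
tool_pos: [0.3304, 0.2938, 0.1267]
tcp_rot: [3.136, 0.139, -0.005]
wrist_force: [-0.2, 0.3, -3.4]
width: 0.483
```

Run:
```python
from h import *
go([.3346,.295,.0195],np.radians(4.9))
```

```text
x 0.0043 y -0.0008 z 0.1072 turn 0.0005 (alt -0.4995) yaw now 5.1 q1 0.67 q6 2.15 pos [0.3304 0.2938 0.1267] f [-0.2  0.3 -3.4] w 41.3 t 55.7
```

>>> play_rows(
  motion=[
    [0.0, -0.001, 0.05, 0, 30],
    [0, 0, 0.04, 0, 30],
    [0, 0, 0.008, 0, 30],
    [0, 0, 0.004, 0, 30],
    [0, 0, 0, 0, 30],
  ],
)

```text
time: 56.35
tool_pos: [0.3329, 0.2968, 0.028]
tcp_rot: [-3.137, -0.137, -0.003]
wrist_force: [0.1, 0.3, -3.0]
width: 0.487
```

>>> play_rows(
  motion=[
    [0, 0, 0.003, 0, 30],
    [0, 0, 0.002, 0, 30],
    [0, 0, 0, 0, 30],
    [0, 0, 0, 0, 30],
  ],
)

```text
time: 56.85
tool_pos: [0.3318, 0.296, 0.0219]
tcp_rot: [-3.138, -0.136, -0.0]
wrist_force: [-0.1, 0.8, -4.1]
width: 0.48
```

Run:
```python
from h import *
go([.344,.296,.0195],np.radians(4.9))
```

```text
x 0.0121 y 0.0010 z 0.0024 turn 0.0002 (alt -0.4998) yaw now 5.0 q1 0.67 q6 2.16 pos [0.3318 0.296  0.0219] f [-0.1  0.8 -4.1] w 41.0 t 56.9
```

>>> play_rows(
  motion=[
    [0.005, 0, 0.0025, 0, 30],
    [0.004, 0, 0, 0, 30],
    [0.003, 0, 0, 0, 30],
    [0, 0, 0, 0, 30],
  ],
  squeeze=20,
)

```text
time: 57.35
tool_pos: [0.3437, 0.2969, 0.0192]
tcp_rot: [3.139, 0.135, -0.001]
wrist_force: [-1.9, 0.8, -3.0]
width: 0.484
```

>>> play_rows(
  motion=[
    [0.004, 0, 0, 0, 30],
    [0, 0, 0, 0, 30],
  ],
)

```text
time: 57.6
tool_pos: [0.3439, 0.2964, 0.0184]
tcp_rot: [3.137, 0.134, -0.012]
wrist_force: [-11.8, 1.8, 2.2]
width: 0.484
```

>>> play_rows(
  motion=[
    [0.003, 0, 0, 0, 30],
    [0, 0, 0, 0, 30],
  ],
)

```text
time: 57.85
tool_pos: [0.3441, 0.296, 0.0178]
tcp_rot: [3.136, 0.132, -0.021]
wrist_force: [-18.7, 3.3, 6.0]
width: 0.482
```

>>> play_rows(
  motion=[
    [0.003, 0, -0.004, 0, 30],
    [0.003, 0, -0.004, 0, 30],
    [0.003, 0, -0.004, 0, 30],
    [0.003, 0, -0.003, 0, 30],
    [0, 0, 0, 0, 30],
  ],
)

```text
time: 58.48
tool_pos: [0.3576, 0.2972, 0.0324]
tcp_rot: [3.136, 0.134, -0.016]
wrist_force: [-11.4, 2.0, -1.7]
width: 0.483
```

>>> play_rows(
  motion=[
    [0.0035, 0, -0.0035, 0, 30],
    [0.0035, 0, -0.003, 0, 30],
    [0.004, 0, -0.0025, 0, 30],
    [0.004, 0, -0.0025, 0, 30],
    [0, 0, 0, 0, 30],
  ],
)

```text
time: 59.1
tool_pos: [0.3729, 0.2977, 0.0438]
tcp_rot: [3.134, 0.135, -0.016]
wrist_force: [-9.8, -0.8, -1.3]
width: 0.487
```

>>> play_rows(
  motion=[
    [0.0045, 0, -0.002, 0, 30],
    [0.0045, 0, -0.001, 0, 30],
    [0.0045, 0, -0.0005, 0, 30],
    [0.0045, 0, 0, 0, 30],
    [0, 0, 0, 0, 30],
  ],
)

```text
time: 59.72
tool_pos: [0.3916, 0.2995, 0.0481]
tcp_rot: [3.134, 0.135, -0.014]
wrist_force: [-9.6, -1.9, 3.6]
width: 0.484
```

>>> play_rows(
  motion=[
    [0.0045, 0, 0, 0, 30],
    [0.0045, 0, 0.001, 0, 30],
    [0.0045, 0, 0.001, 0, 30],
    [0.0045, 0, 0.0015, 0, 30],
    [0, 0, 0, 0, 30],
  ],
)

```text
time: 60.35
tool_pos: [0.4111, 0.3013, 0.0457]
tcp_rot: [3.135, 0.136, -0.009]
wrist_force: [-7.1, -4.8, 7.4]
width: 0.482
```

Run:
```python
from h import *
snap('wrist','w23'); d=load('w23'); go([.4313,.3033,.05],np.radians(4.9))
for z in(.07,.08,.09): blobs(d,(z,),200)
snap('side','s23');snap('scene','c23')
```

```text
x 0.0203 y -0.0003 z -0.0043 turn 0.0002 (alt -0.4998) yaw now 5.0 q1 0.58 q6 2.07 pos [0.4111 0.3013 0.0457] f [-7.6 -4.5  6.8] w 41.4 t 60.4
green [278.   4.] 390 [[0.523, 0.312]] ang 91 len 0.015 wid 0.004
green [281.  84.] 5359 [[0.493, 0.308]] ang 160 len 0.027 wid 0.027
green [283. 263.] 1451 [[0.424, 0.301]] ang 94 len 0.017 wid 0.015
green [283. 347.] 653 [[0.379, 0.297]] ang 95 len 0.024 wid 0.008
green [278.   4.] 390 [[0.52, 0.311]] ang 91 len 0.014 wid 0.003
green [281.  84.] 5359 [[0.492, 0.308]] ang 160 len 0.025 wid 0.025
green [283. 263.] 1451 [[0.429, 0.302]] ang 94 len 0.016 wid 0.013
green [283. 347.] 653 [[0.388, 0.298]] ang 95 len 0.022 wid 0.007
green [278.   4.] 390 [[0.516, 0.311]] ang 91 len 0.013 wid 0.003
green [281.  84.] 5359 [[0.491, 0.308]] ang 160 len 0.023 wid 0.023
green [283. 263.] 1451 [[0.434, 0.302]] ang 94 len 0.014 wid 0.012
green [283. 347.] 653 [[0.397, 0.299]] ang 95 len 0.020 wid 0.007
```

```bash
cat >> h.py <<'E'
def discs(d,amin=200,ux=None):
    hsv=cv2.cvtColor(d['im'],cv2.COLOR_RGB2HSV); H=hsv[...,0].astype(int)
    m=(abs(H-65)<20)&(hsv[...,1]>120)&(hsv[...,2]>50); k,l,s,c=cv2.connectedComponentsWithStats(m.astype('uint8'))
    for i in range(1,k):
        if s[i][4]>amin and s[i][1]>120:
            o,r=ray(d,*c[i]); r/=np.linalg.norm(r); ux_=np.array([np.cos(np.radians(ux)),np.sin(np.radians(ux)),0])
            print(np.round(c[i]),'bbox',s[i],'ratio %.3f acos %.1f'%(s[i][3]/s[i][2],np.degrees(np.arccos(min(1,s[i][3]/s[i][2])))),'ray elev in plane %.1f'%np.degrees(np.arctan2(r[2],r@ux_)),'cam u,z',np.round([(o@ux_),o[2]],4))
E
python3 - <<'E'
from h import *
discs(load('w23'),200,4.9)
E
```

```text
[283. 263.] bbox [ 258  245   50   37 1451] ratio 0.740 acos 42.3 ray elev in plane -116.6 cam u,z [0.5073 0.1876]
[283. 347.] bbox [251 340  65  16 653] ratio 0.246 acos 75.7 ray elev in plane -131.5 cam u,z [0.5073 0.1876]
```

>>> play_rows(
  motion=[
    [0.004, 0, 0.002, 0, 30],
    [0.004, 0, 0.002, 0, 30],
    [0.004, 0, 0.002, 0, 30],
    [0, 0, 0, 0, 30],
  ],
)

```text
time: 61.0
tool_pos: [0.424, 0.3027, 0.0402]
tcp_rot: [3.136, 0.137, -0.006]
wrist_force: [-5.3, -5.3, 7.5]
width: 0.484
```

Run:
```python
from h import *
snap('wrist','w24'); d=load('w24'); go([.4313,.3033,.05],np.radians(4.9)); discs(d,200,4.9)
```

```text
x 0.0074 y -0.0000 z -0.0098 turn 0.0003 (alt -0.4997) yaw now 5.0 q1 0.57 q6 2.06 pos [0.424  0.3027 0.0402] f [-5.6 -4.9  6.9] w 41.7 t 61.0
[283. 270.] bbox [ 259  256   48   29 1134] ratio 0.604 acos 52.8 ray elev in plane -117.8 cam u,z [0.52   0.1822]
[283. 346.] bbox [251 338  63  18 741] ratio 0.286 acos 73.4 ray elev in plane -131.3 cam u,z [0.52   0.1822]
```

θ≈81° now. Lift, move 23 mm over nest 1, lower and press.

>>> play_rows(
  motion=[
    [0, 0, -0.015, 0, 30],
    [0, 0, -0.01, 0, 30],
    [0.012, 0, 0, 0, 30],
    [0.011, 0, 0, 0, 30],
    [0, 0, 0, 0, 30],
  ],
)

```text
time: 61.68
tool_pos: [0.4496, 0.3062, 0.0647]
tcp_rot: [-3.139, -0.135, -0.001]
wrist_force: [0.2, 0.6, -3.3]
width: 0.487
```

>>> play_rows(
  motion=[
    [0, 0, 0.015, 0, 30],
    [0, 0, 0.01, 0, 30],
    [0, 0, 0.005, 0, 30],
    [0, 0, 0.003, 0, 30],
    [0, 0, 0, 0, 30],
  ],
)

```text
time: 62.3
tool_pos: [0.4484, 0.3061, 0.0318]
tcp_rot: [-3.139, -0.136, -0.0]
wrist_force: [0.3, 0.4, -2.9]
width: 0.487
```

>>> play_rows(
  motion=[
    [0, 0, 0.003, 0, 30],
    [0, 0, 0, 0, 30],
  ],
)

```text
time: 62.55
tool_pos: [0.4495, 0.3065, 0.0308]
tcp_rot: [-3.138, -0.136, -0.003]
wrist_force: [-1.7, -2.1, 6.9]
width: 0.484
```

>>> play_rows(
  motion=[
    [0, 0, 0.003, 0, 30],
    [0, 0, 0, 0, 30],
  ],
)

```text
time: 62.8
tool_pos: [0.4514, 0.3068, 0.0294]
tcp_rot: [-3.137, -0.137, -0.008]
wrist_force: [-0.1, -4.3, 12.5]
width: 0.482
```

Run:
```python
from h import *
snap('wrist','w25'); d=load('w25'); go([.4313,.3033,.05],np.radians(4.9)); discs(d,200,4.9)
```

```text
x -0.0203 y 0.0017 z -0.0206 turn 0.0003 (alt -0.4997) yaw now 5.0 q1 0.55 q6 2.04 pos [0.4514 0.3068 0.0294] f [-0.2 -4.  12.3] w 41.2 t 62.9
[287. 206.] bbox [ 241  162   93   90 6194] ratio 0.968 acos 14.6 ray elev in plane -106.0 cam u,z [0.5462 0.1721]
[283. 271.] bbox [ 259  258   48   28 1067] ratio 0.583 acos 54.3 ray elev in plane -117.5 cam u,z [0.5462 0.1721]
[283. 346.] bbox [251 337  64  19 816] ratio 0.297 acos 72.7 ray elev in plane -130.6 cam u,z [0.5462 0.1721]
```

>>> play_rows(
  motion=[
    [0, 0, -0.003, 0, 30],
    [-0.003, 0, 0, 0, 30],
    [-0.002, 0, 0.003, 0, 30],
    [0, 0, 0.001, 0, 30],
    [0, 0, 0, 0, 30],
  ],
)

```text
time: 63.48
tool_pos: [0.447, 0.3066, 0.0289]
tcp_rot: [-3.137, -0.138, -0.01]
wrist_force: [2.6, -5.9, 18.5]
width: 0.483
```

>>> play_rows(
  motion=[
    [0, 0, 0, 0, 46],
    [0, 0, 0, 0, 55],
    [0, 0, 0, 0, 65],
    [0, 0, 0, 0, 65],
    [0, 0, -0.03, 0, 70],
  ],
)

```text
time: 64.1
tool_pos: [0.4407, 0.3041, 0.0522]
tcp_rot: [3.135, 0.136, -0.009]
wrist_force: [0.1, 0.1, -0.4]
width: 0.816
```

>>> play_rows(
  motion=[
    [0, 0, -0.06, 0, 75],
    [0, 0, -0.06, 0, 75],
    [-0.06, 0, -0.03, 0, 75],
    [-0.06, 0, 0, 0, 75],
    [0, 0, 0, 0, 75],
  ],
)

```text
time: 64.72
tool_pos: [0.3242, 0.2946, 0.2021]
tcp_rot: [3.138, 0.14, -0.003]
wrist_force: [0.3, 0.5, -0.7]
width: 0.88
```

Run:
```python
from h import *
snap('wrist','w26'); d=load('w26'); go([.4313,.3033,.05],np.radians(4.9)); blobs(d,(.075,),100)
for n in('scene','side'):
    snap(n,n+'F'); blobs(load(n+'F'),(.075,),12)
a,b=cv2.imread('pics/sceneF.png')[130:320,130:430],cv2.imread('pics/sideF.png')[130:370,170:390]
a=cv2.resize(a,(474,300),interpolation=3); b=cv2.resize(b,(275,300),interpolation=3)
w=cv2.imread('pics/w26.png')[:300,:]; 
top=np.hstack([a,b]); w=np.pad(w,((0,0),(0,top.shape[1]-w.shape[1]),(0,0)))
cv2.imwrite('pics/final.png',np.vstack([top,w]))
```

```text
x 0.1053 y 0.0013 z 0.1525 turn 0.0005 (alt -0.4995) yaw now 5.1 q1 0.68 q6 2.16 pos [0.3263 0.2953 0.2025] f [1.9 0.  0.3] w 75.0 t 64.8
green [283.   7.] 477 [[0.486, 0.307]] ang 95 len 0.026 wid 0.015
green [281.  70.] 937 [[0.431, 0.304]] ang 163 len 0.026 wid 0.026
red [291.  32.] 126 [[-0.395, 0.507]] ang 154 len 0.131 wid 0.047
red [156. 225.] 47 [[0.465, -0.292]] ang 79 len 0.039 wid 0.011
red [159. 240.] 18 [[0.515, -0.299]] ang 24 len 0.013 wid 0.010
red [160. 248.] 25 [[0.539, -0.303]] ang 175 len 0.018 wid 0.009
red [161. 260.] 18 [[0.575, -0.31]] ang 16 len 0.014 wid 0.009
red [162. 269.] 30 [[0.599, -0.314]] ang 171 len 0.019 wid 0.009
red [165. 284.] 31 [[0.639, -0.319]] ang 80 len 0.030 wid 0.006
green [363. 150.] 43 [[0.435, 0.303]] ang 146 len 0.030 wid 0.025
green [377. 162.] 51 [[0.495, 0.306]] ang 96 len 0.028 wid 0.027
green [355. 163.] 17 [[0.473, 0.252]] ang 157 len 0.029 wid 0.008
green [368. 174.] 19 [[0.529, 0.256]] ang 150 len 0.024 wid 0.010
green [393. 174.] 54 [[0.558, 0.312]] ang 1 len 0.028 wid 0.027
green [379. 177.] 17 [[0.55, 0.273]] ang 123 len 0.
[... 799 characters left out ...]
 25 [[0.526, -0.346]] ang 170 len 0.028 wid 0.003
red [302. 344.] 25 [[0.584, -0.357]] ang 171 len 0.026 wid 0.004
green [251.  61.] 38 [[0.52, 0.888]] ang 113 len 0.080 wid 0.018
green [253.  91.] 25 [[0.522, 0.642]] ang 114 len 0.057 wid 0.012
green [161.  99.] 44 [[0.21, 0.608]] ang 127 len 0.069 wid 0.015
green [269. 144.] 28 [[0.557, 0.307]] ang 136 len 0.024 wid 0.023
green [226. 148.] 30 [[0.434, 0.299]] ang 3 len 0.026 wid 0.022
green [247. 146.] 30 [[0.494, 0.302]] ang 12 len 0.026 wid 0.023
green [269. 158.] 27 [[0.556, 0.237]] ang 82 len 0.023 wid 0.016
green [228. 162.] 29 [[0.439, 0.228]] ang 83 len 0.023 wid 0.016
green [248. 160.] 29 [[0.495, 0.232]] ang 97 len 0.023 wid 0.017
```

View pics/final.png

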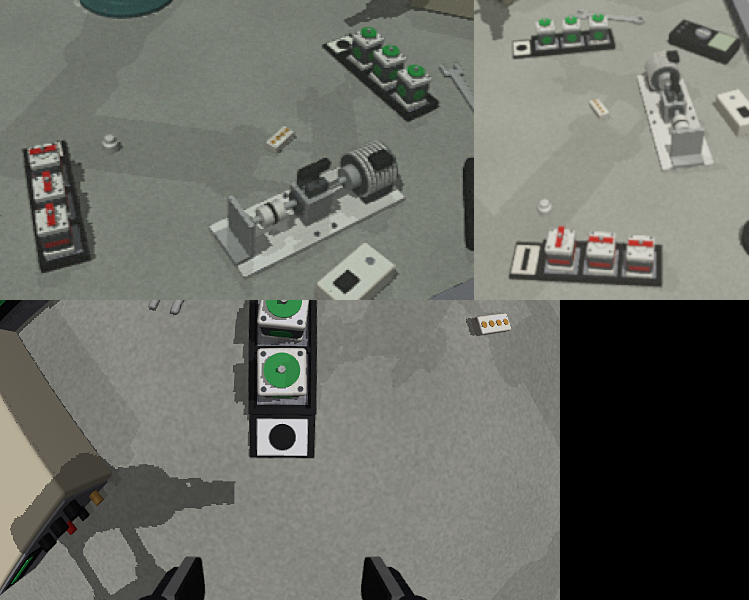

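The final picture shows three greens upright in the disc tray and three reds upright in the bar tray. The bar is low and along the shaft, the hub, block and tools are in place, and the gripper is clear.

```bash
python3 -c "
from workcell import *
print(finish_job())"
```

```text
the job is handed in; nothing more can be done
None
```

The job is done and handed in at about 65 s of the 210 s allowed. I locked the shaft before lifting any motor, then put all six motors upright in nests of their own.

- **Shaft lock:** I pulled the knob up, turned it +90° and lowered it home. The bar lies along the shaft, and its measured height fell from about 0.112 m to 0.101 m (home should be 0.100 m). I did not measure the height again after the motors were placed, but in the last picture the bar is still low and in line.
- **Standing motors:** The two reds went to the bar tray and the two greens to the disc tray. One green was knocked to a new spot during the run. I found it again and placed it.
- **Fallen motors:** The arm can't tilt its tool, so I levered each one upright against the fixed end wall of nest 1, then lowered it into that nest. The red one first caught on the wall between nests 1 and 2 and leaned about 17°. I lifted it, shifted it back 10 mm and set it down again.
- **Last checks:** All six tags read at their nest centres to within a few millimetres, and the motors look upright in the scene, side and wrist pictures. The hub and terminal block stand where they were, and the spanner looks untouched. The screwdriver is outside the last crop, but the arm never went near it. The gripper is open and touching nothing.
- **Not as planned:** While I pressed the red motor square, the wrist force briefly reached 43 N. That push went through the fingers and the held motor, not the gripper's body, so I don't think it breaks the 40 N limit, but nothing I could read confirms that.

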